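Clamp a wooden half-sole in the sprung bench holder

ROBOT

A 7-joint arm with a two-finger parallel gripper is mounted at the origin on the work surface. World frame = base frame: x ahead of the robot, y to its left, z up, the work surface at z = 0. Lengths are in m, angles in rad, forces in N, time in s.
With the tool pointing down it reaches from about 0.35 to 0.9 m from the base axis. Payload 8.1 kg.
Tool frame: the origin (TCP) lies at the very end of the fingers, on their centre line; the grasp point (between the pads) lies 19 mm behind it (arm.grip_depth is the distance from the TCP to the grasp point, in m); x points along the fingers, z is the direction in which the jaws open and shut, and the axes are right-handed (so a half turn about x gives the same grasp; the last joint's range is limited). The gripper opens to 92 mm and grips with 3 to 60 N. Pads are 19 mm wide; open, the fingers measure 130 mm over their backs; the gripper's body (75 mm by 190 mm) begins 47 mm behind the grasp point.
Start: joints at [1.234, 0.434, 0.025, 1.573, -0.012, 1.134, -0.075], TCP at [0.145, -0.608, 0.227] pointing down, gripper open.
Joint ranges: [-2.62, 2.62], [-0.44, 2.09], [-1.27, 1.32], [0.08, 2.57], [-1.32, 4.46], [0.12, 2], [-2.74, 2.74]. Speed limits (rad/s): [2.22, 2.22, 3.01, 3.01, 3.14, 3.14, 3.14].

INTERFACE

Orientations are given as a rotation vector (axis times angle).
In Python, from cell import status, cams, arm gives the robot as it stands. The module is installed in compiled form; this text tells all that it offers.
- The arm moves only by the tool step_arm, never from a script. Its argument "rows" is a list of rows, each a list of 7 numbers: the gripper command: -1 is fully open, 1 is shut, values between are in proportion, then the shift along the tool's x, y, z as a fraction of full scale, then the turn, a rotation vector about the tool's x, y, z as a fraction of full scale. In form: [[grip, x, y, z, rx, ry, rz], ...]. A call has 1 to 12 rows; each row is the pose to reach, as a shift and turn from the pose commanded when the call began, along the tool's axes at that moment; what a row does not reach only later rows make up. Full scale, the value 1, is 80 cm for a shift and 60 degrees for a turn. A row lasts 1/12 s, in which the tool goes at most 41.7 mm and 7.16 degrees, less where a joint would pass 70% of its speed; a pose out of reach is approached as far as the arm can. A call with a number of a shift or a turn outside -1 to 1 is refused whole. A call with a gripper value outside its range is refused whole. The fingers move at their own pace and stop on an object; "newtons" is the grip in N (left out, the last holds). Time passes only in rows, so rows that repeat a pose let the fingers close. It gives the time, the measured TCP pose, the force and the opening at its end, in the units of the state.
- status.observe(): the state, without advancing time (a new reading comes with each control period).
- cams.get_image(name): name is "side" or "top"; returns a dict with "pixels" (420x560x3 uint8, red, green, blue), "range_z" (420x560 float32, m along the optical axis (not along the pixel's ray), 0 where there is no reading), "camera_matrix" (3x3 intrinsics, pixels), "eye" and "attitude" of the camera in the world. Camera axes: x right, y down, z forward; pixel columns grow to the right and rows downward; lengths in m; the calibration is good to about 2 mm. A picture is of the moment at which its call begins.
- arm.sign_off(): hands the job in, once; it reports no verdict.
The state is a dict: "clock": time; "joints": joint angles; "dq": joint speeds; "joint_efforts": joint torques, N m; "position": TCP position; "ee_rot": TCP orientation; "force": force on the tool from outside, world axes, zero at the start; "ft_torque": the same for the moment, N m; "width": opening from 0.0 (shut) to 1.0 (fully open).
Only numpy, scipy, OpenCV 4.12 (cv2) and the standard library are available. Lean on these libraries where they do the work, as an engineer would, in place of code of your own. Each camera call takes 0.05 s, during which the arm holds its last target.

TASK

Push the wooden wedge in under the roller at the end of the holder's sprung arm and let go, so that the wedge alone props the arm open; then slide the half-sole, toe first and lying flat, in under the arm until its round toe touches the fence, centred and square on the bed, and let go. Last, draw the wedge right out so that the arm comes down and clamps the sole in that place, and leave the wedge lying flat on the bench, clear of the holder. Do not strike the lamp that hangs over the work, and leave the tin, the hammer and the rubber heel where they are.

Things in the scene. Friction and masses are not known exactly. Their poses are not given: they have to be found in the camera images.
- holder: Grey-painted steel bench holder, screwed down. Origin on the bench top below the middle of the fence's front face; x points from the open front into the holder (to the robot's left, give or take), y towards the robot, z up. Fence: 30 mm high, y -50 to 50 mm. The sprung arm crosses the bed along y at x = -45 mm. Beyond the bed (y below -60 mm) is bare bench
- bed (a point): Point on the bed's top, at holder x = -45 mm, y = 0, 8 mm above the bench (axes as the holder's). The bed runs from the fence (holder x = 0) to x = -150 mm: 120 mm wide (y -60 to 60) for x > -85 mm, and a 36 mm wide tongue (y -18 to 18) in front of that
- presser (a joint): Angle of the sprung steel arm, rad. Hinge along the holder's x, at y = 100 mm, 32 mm up, at the robot's side; the arm reaches away, its underside 24 mm up when down. 0 = down on its stop; grows as the free end rises (limit 0.4). A spring presses it down: 7 to 8 N at the roller, 15 N at the foot. 0.185 with the roller on the wedge's flat top (foot then 28 mm over the bench), about 0.10 with the foot on the sole
- foot: Round-bottomed presser foot, a 40 mm long, 20 mm thick bar along x under the middle of the arm, carried by it. Origin on its axis, 10 mm above its lowest line; with the arm down that line lies at holder x = -45 mm, y = 0, 10 mm above the bench (2 mm above the bed)
- roller: Free-turning steel roller at the arm's free end, 16 mm across, 44 mm long along y, carried by the arm. Origin at its centre; with the arm down it lies at holder x = -45 mm, y = -105 mm, its underside 10 mm above the bench. The wedge goes in under it along the bench in the holder's +x direction
- lamp: Grey work lamp fixed to the holder, same origin and axes: a bar, underside 148 mm above the bench, 30 mm thick, over holder x -140 to -90, y -60 to 175 mm, on a 20 mm square post at x = -115, y = 155 mm. It hangs over where the sole's tail ends up: a gripper must come in below it from the open front, its wrist leaning back that way (to -x) some 40 degrees. Must not be struck
- wedge: Loose pale wooden wedge, 200 mm long, 28 mm wide, about 0.15 kg. Origin in the middle of its underside, x towards the thin nose. Nose 6 mm high; ramp up to 48 mm high over the first 72 mm; the other 128 mm has a flat top 48 mm high. Starts flat on the bench, left or right of the holder, nose pointing roughly as the holder's x
- wedge_nose (a point): Middle of the nose's bottom edge, 100 mm ahead of the wedge's origin
- wedge_tail (a point): Where to pinch the wedge across its 28 mm width: 20 mm from the tail end, 24 mm above its underside (80 mm behind the origin)
- sole: Loose pale wooden half-sole, a rigid plate 150 mm long, 12 mm thick, about 0.09 kg. Origin in the middle of its underside, x towards the round toe. The rear 50 mm is a straight tail 50 mm wide; it then widens to 82 mm and ends in a half circle of 41 mm radius. Starts flat on the bench, on the other side from the wedge, toe roughly along the holder's x
- sole_toe (a point): Tip of the round toe, at the underside, 75 mm ahead of the sole's origin. In place: at the holder's x = 0, y = 0, 8 mm above the bench
- sole_tail (a point): Where to pinch the sole across its 50 mm tail: 25 mm from the rear end, at mid thickness (50 mm behind the origin)
- tin: Bystander: closed tin, 72 mm across, 75 mm high, standing at the far left. Origin under its middle
- hammer: Bystander: hammer lying beyond the holder, origin at its middle
- heel: Bystander: black rubber heel piece, D-shaped, about 70 x 56 mm, 22 mm high, lying at the far right. Origin at its underside
Mind the look-alikes: they are no part of the job. What is shaped like the sole but blue or grey is not meant.

How it is judged:
By the outcome, as a careful person would: the job done as asked, in the order asked, and still so for the second after the job is handed in, with the robot touching nothing.
It also fails if it takes over 72 s, if anything falls off the work surface, if the arm or the gripper's body presses on something with over 40 N, if the wrist force passes 120 N, or if a joint passes its speed limit or range.

## Working session

There is one attempt and no reset: what is moved stays moved. The work goes in short steps, Python scripts to look and compute and a tool call to move; the robot and the scene stay as the last step left them, time stands still between calls to the robot, and variables do not carry over. Pictures are saved under pics/ and viewed, and the job is handed in when it is done.

Besides the shell and the picture viewer there is one more tool, called after "Call:" as name([rows], argument=value, ...), one row to a line, values as JSON. step_arm: Moves the arm, as the interface text tells. Its arguments: {"type":"object","properties":{"rows":{"type":"array","items":{"type":"array","items":{"type":"number"}}},"newtons":{"type":"number"}},"required":["rows"]}

```bash
mkdir -p pics; python3 - <<'E'
from cell import status, cams, arm
import cv2,numpy as np
s=status.observe()
for k,v in s.items(): print(k,np.round(v,3))
for n in ("top","side"):
    d=cams.get_image(n)
    cv2.imwrite(f"pics/{n}0.png",cv2.cvtColor(d["pixels"],cv2.COLOR_RGB2BGR))
    np.savez(f"pics/{n}0.npz",**d)
    print(n,d["camera_matrix"],d["eye"],d["attitude"])
print(arm.grip_depth)
E
```

```text
clock 0.0
joints [ 1.234  0.435  0.025  1.574 -0.012  1.134 -0.075]
dq [ 0.001 -0.    -0.001  0.001  0.001  0.    -0.   ]
joint_efforts [-1.0000e-03 -6.6784e+01  9.8500e-01 -3.1445e+01 -6.1000e-02  4.3000e-02
  0.0000e+00]
position [ 0.145 -0.608  0.226]
ee_rot [ 1.036  1.312 -1.035]
force [-0.253 -0.802  1.136]
ft_torque [ 0.078  0.009 -0.09 ]
width 1.002
top [[473.60748964   0.         272.28709091]
 [  0.         473.60748964 208.90209976]
 [  0.           0.           1.        ]] [ 0.29896695 -0.01284935  1.30629029] [-2.13635389  2.10660484 -0.18664137]
side [[388.48740892   0.         287.61566696]
 [  0.         388.48740892 209.33335791]
 [  0.           0.           1.        ]] [0.07058855 0.664877   1.03845793] [-0.83251478  2.65364115 -0.9624799 ]
0.0188
```

View pics/top0.png

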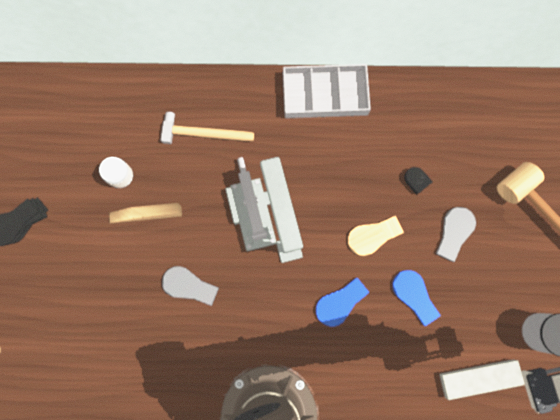

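View pics/side0.png

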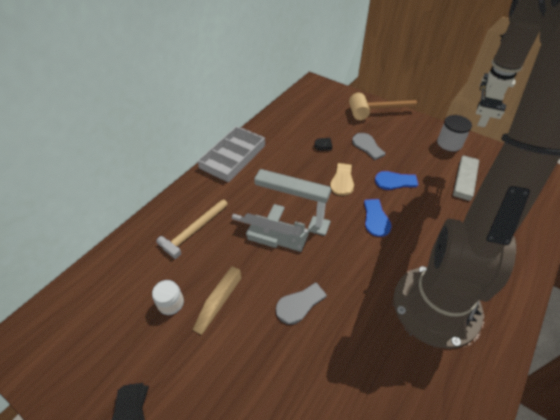

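```bash
cat > h.py <<'E'
import numpy as np,cv2
from scipy.spatial.transform import Rotation as R
def snap(n,tag):
    from cell import cams
    d=cams.get_image(n); np.savez(f"pics/{n}{tag}.npz",**d)
    cv2.imwrite(f"pics/{n}{tag}.png",cv2.cvtColor(d["pixels"],cv2.COLOR_RGB2BGR)); return d
def load(n,tag): return dict(np.load(f"pics/{n}{tag}.npz"))
def cloud(d):
    z=d["range_z"];K=d["camera_matrix"];v,u=np.mgrid[:z.shape[0],:z.shape[1]]
    P=np.stack([(u-K[0,2])/K[0,0]*z,(v-K[1,2])/K[1,1]*z,z],-1)
    return P@R.from_rotvec(d["attitude"]).as_matrix().T+d["eye"]
def proj(d,p):
    K=d["camera_matrix"];c=(np.atleast_2d(p)-d["eye"])@R.from_rotvec(d["attitude"]).as_matrix()
    return c[:,:2]/c[:,2:]*K[0,0]+K[:2,2]
def ray(d,u,v,h):
    K=d["camera_matrix"];r=R.from_rotvec(d["attitude"]).as_matrix()@np.array([(u-K[0,2])/K[0,0],(v-K[1,2])/K[1,1],1])
    return d["eye"]+r*(h-d["eye"][2])/r[2]
def crop(n,tag,u0,u1,v0,v1,s,out):
    im=cv2.imread(f"pics/{n}{tag}.png")[v0:v1,u0:u1]
    cv2.imwrite(f"pics/{out}.png",cv2.resize(im,None,fx=s,fy=s,interpolation=cv2.INTER_CUBIC))
E
python3 - <<'E'
from h import *
for n in("top","side"):
    d=load(n,"0");P=cloud(d);hsv=cv2.cvtColor(d["pixels"],cv2.COLOR_RGB2HSV)
    ok=(d["range_z"]>0)
    b=ok&(np.abs(P[...,2])<.01); print(n,"bench z",np.median(P[...,2][b]))
    m=((hsv[...,0]>12)&(hsv[...,0]<32)&(hsv[...,1]>60)&(hsv[...,2]>120)&ok).astype(np.uint8)
    k,lab,st,c=cv2.connectedComponentsWithStats(m)
    for i in range(1,k):
        if st[i,4]>150:
            q=P[lab==i]; xy=q[:,:2].astype(np.float32)
            print(st[i],q.mean(0).round(3),np.percentile(q[:,2],[5,50,95]).round(3),cv2.minAreaRect(xy*1000))
crop("top","0",90,310,140,270,3.6,"c1");crop("side","0",180,350,160,340,3.3,"c2")
E
```

```text
top bench z 0.00077096892586348
[172 125  83  17 645] [0.756 0.168 0.018] [-0.001  0.02   0.028] ((762.0977783203125, 172.25662231445312), (234.2185516357422, 34.66738510131836), 85.80947875976562)
[ 497  162   63   68 1289] [ 0.592 -0.687  0.048] [0.003 0.049 0.071] ((582.5037841796875, -735.715576171875), (198.2159423828125, 145.76800537109375), 40.23233413696289)
[ 109  202   73   22 1036] [0.52  0.345 0.034] [0.    0.043 0.051] ((527.5191040039062, 356.4288024902344), (44.9612922668457, 205.84552001953125), 6.698015213012695)
[347 216  57  41 263] [ 0.47  -0.277  0.005] [-0.002  0.003  0.015] ((471.7409362792969, -284.2691345214844), (87.34318542480469, 158.7294158935547), 24.842086791992188)
side bench z 0.00021036586980038852
[350  92  67  28 586] [ 0.588 -0.723  0.034] [-0.003  0.048  0.07 ] ((564.2421875, -999.2072143554688), (772.4732055664062, 283.718505859375), 89.26063537597656)
[330 162  25  33 610] [ 0.47  -0.277  0.01 ] [-0.001  0.011  0.015] ((480.1162414550781, -286.4966735839844), (89.5655288696289, 170.92430114746094), 34.934627532958984)
[171 199  57  47 568] [0.76  0.175 0.018] [-0.001  0.022  0.027] ((768.2008056640625, 165.87603759765625), (247.40682983398438, 47.49395751953125), 85.91381072998047)
[ 194  268   47   66 1055] [0.519 0.358 0.033] [0.003 0.038 0.05 ] ((535.346923828125, 346.51348876953125), (53.78200149536133, 221.963623046875), 6.785205841064453)
```

View pics/c1.png

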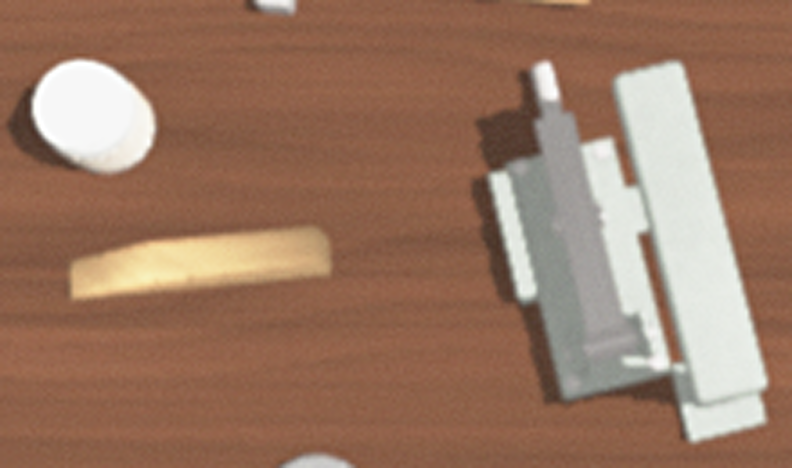

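View pics/c2.png

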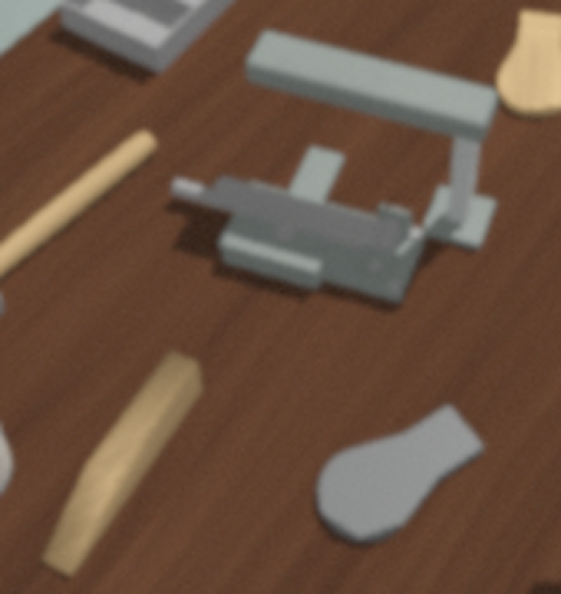

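```bash
cat > hold.py <<'E'
from h import *
def rect(d,lo,hi,h,win):
    P=cloud(d);m=((d["range_z"]>0)&(P[...,2]>lo)&(P[...,2]<hi)).astype(np.uint8)
    w=np.zeros_like(m);w[win[2]:win[3],win[0]:win[1]]=1;m&=w
    k,lab,st,c=cv2.connectedComponentsWithStats(m);i=1+np.argmax(st[1:,4])
    v,u=np.nonzero(lab==i)
    xy=np.array([ray(d,a,b,h)[:2] for a,b in zip(u,v)],np.float32)*1000
    return cv2.minAreaRect(xy),np.median(P[lab==i][:,2]),st[i,4]
if __name__=="__main__":
    t=load("top","0");s=load("side","0")
    print("lamp top",rect(t,.16,.2,.178,(255,310,150,270)));print("lamp side",rect(s,.15,.2,.178,(250,340,165,205)))
    P=cloud(t)
    for r in range(180,235,5): print(r,[f"{P[r,c,2]*1000:.0f}" for c in range(220,290,3)])
E
python3 hold.py
```

```text
lamp top (((522.5838623046875, -22.696624755859375), (234.34959411621094, 50.22454071044922), 15.14894962310791), np.float64(0.1781575171281532), np.int32(1950))
lamp side (((519.35986328125, -10.443817138671875), (235.19532775878906, 67.02536010742188), 15.200790405273438), np.float64(0.17679187675897912), np.int32(1237))
180 ['4', '-1', '-2', '-0', '-2', '-3', '1', '39', '38', '40', '41', '8', '10', '10', '-3', '174', '175', '177', '179', '176', '173', '177', '0', '-4']
185 ['-5', '-2', '4', '-4', '9', '12', '14', '12', '42', '43', '45', '8', '6', '5', '-3', '4', '178', '181', '177', '180', '178', '180', '172', '5']
190 ['4', '-1', '0', '30', '7', '10', '9', '10', '44', '39', '38', '42', '8', '6', '13', '-0', '176', '178', '180', '180', '181', '179', '180', '1']
195 ['3', '4', '-2', '30', '33', '4', '8', '1306', '43', '39', '42', '39', '9', '9', '13', '12', '157', '180', '178', '178', '180', '180', '177', '175']
200 ['-4', '5', '0', '28', '28', '12', '7', '12', '30', '38', '41', '41', '40', '13', '10', '15', '5', '1306', '183', '178', '174', '178', '178', '177']
205 ['4', '0', '5',
[... 157 characters left out ...]
', '32', '10', '11', '3', '4', '40', '41', '46', '7', '8', '6', '0', '-3', '180', '178', '179', '177', '174', '178']
215 ['-0', '-1', '-3', '0', '2', '34', '10', '6', '7', '12', '41', '38', '41', '41', '11', '9', '10', '-0', '174', '181', '180', '180', '179', '178']
220 ['1', '0', '2', '0', '-1', '31', '34', '8', '5', '6', '43', '39', '37', '45', '10', '8', '9', '4', '-1', '179', '177', '175', '177', '178']
225 ['5', '-4', '4', '4', '0', '3', '0', '10', '12', '7', '6', '37', '43', '42', '47', '10', '13', '9', '2', '176', '177', '177', '180', '178']
230 ['1', '2', '1', '-3', '-0', '-7', '0', '-0', '10', '9', '10', '41', '37', '38', '42', '9', '42', '37', '-1', '4', '178', '183', '176', '177']
```

```bash
cat > frames.py <<'E'
import numpy as np
a=np.deg2rad(15.15)
Y=np.array([-np.cos(a),-np.sin(a),0]);X=np.array([-np.sin(a),np.cos(a),0]);Z=np.array([0,0,1.])
O=np.array([.5226,-.0227,0])+.115*X-.0575*Y
H=np.stack([X,Y,Z],1)
def w2h(p): return (np.atleast_2d(p)-O)@H
def h2w(p): return np.atleast_2d(p)@H.T+O
E
python3 - <<'E'
from h import *;from frames import *
print("O",O)
t=load("top","0");s=load("side","0")
for uv in((231.1,187.8),(239.2,223.9)): print("fence front",w2h(ray(t,*uv,.03))*1000)
from hold import rect
for n,d in(("t",t),("s",s)):
    hsv=cv2.cvtColor(d["pixels"],cv2.COLOR_RGB2HSV)
    print(n, hsv[237,375] if n=="t" else hsv[182,343])
    m=((hsv[...,0]>8)&(hsv[...,0]<35)&(hsv[...,1]>40)&(hsv[...,2]>150)).astype(np.uint8)
    k,lab,st,c=cv2.connectedComponentsWithStats(m)
    pos=(237,375) if n=="t" else (182,343)
    i=lab[pos];v,u=np.nonzero(lab==i);print(st[i])
    xy=np.array([ray(d,p,q,.012)[:2] for p,q in zip(u,v)])*1000
    c0=xy.mean(0);w,V=np.linalg.eigh(np.cov(xy.T));ax=V[:,1]*(1 if V[1,1]>0 else -1)
    q=(xy-c0)@np.stack([ax,V[:,0]],1);print("c",c0,"ax",ax,np.degrees(np.arctan2(ax[1],ax[0])),"ext",q.min(0),q.max(0),"toe",c0+ax*q[:,0].max(),"tailend",c0+ax*q[:,0].min(),cv2.minAreaRect(xy.astype(np.float32)))
    # wedge
    r=rect(d,.043,.06,.048,(105,190,195,230) if n=="t" else (190,245,262,340));print("wedge",r)
# shape stats for sole
E
```

```text
O [0.54804669 0.10333062 0.        ]
fence front [[ -1.54818935 -46.88991386  30.        ]]
fence front [[ 0.44517515 56.80977068 30.        ]]
t [ 28  39 247]
[     0      0    560    420 218548]
c [560.22333618 -12.77755593] ax [-0.02911868  0.99957596] 91.6686130750935 ext [-860.43175669 -638.45112424] [831.44600293 578.76402983] toe [536.01272975 818.31588185] tailend [ 585.27796937 -872.8444564 ] ((584.4432983398438, -15.12432861328125), (1196.4735107421875, 1692.187255859375), 0.5727071166038513)
wedge (((525.4821166992188, 323.2648010253906), (29.417932510375977, 139.264892578125), 6.5830302238464355), np.float64(0.048439905192319443), np.int32(521))
s [ 19  89 210]
[331 163  23  31 543]
c [ 469.87064381 -275.19199709] ax [-0.41893554  0.90801598] 114.76740172621408 ext [-85.43384717 -40.61222673] [71.79840403 40.80007389] toe [ 439.79174085 -209.99789906] tailend [ 505.66191846 -352.76729535] ((475.55145263671875, -280.8350524902344), (80.27305603027344, 156.30975341796875), 30.637039184570312)
wedge (((525.236572265625, 328.8482971191406), (31.046005249023438, 143.57565307617188), 6.468052387237549), np.float64(0.04815392256801854), np.int32(461))
```

```bash
python3 - <<'E'
from h import *;from frames import *
t=load("top","0");s=load("side","0")
P=cloud(t)
win=(slice(160,250),slice(220,250))
m=(P[...,2]>.022)&(P[...,2]<.036);w=np.zeros_like(m);w[win]=1;m&=w
m=m.astype(np.uint8);k,lab,st,c=cv2.connectedComponentsWithStats(m,connectivity=4)
for i in range(1,k):
    if st[i,4]>40:
        v,u=np.nonzero(lab==i);q=np.array([w2h(ray(t,p,r,.03))[0] for p,r in zip(u,v)])*1000
        print("fence?",st[i],q.min(0),q.max(0),np.percentile(q,[2,98],axis=0))
# fence: gray edges in rectified holder frame image
def rectify(d,h,x0,x1,y0,y1,sc=3):
    n=(int((y1-y0)*sc),int((x1-x0)*sc));yy,xx=np.mgrid[:n[0],:n[1]]
    w=h2w(np.stack([x0+xx/sc,y0+yy/sc,0*xx+h],-1).reshape(-1,3)/1000)
    uv=proj(d,w).reshape(n[0],n[1],2).astype(np.float32)
    return cv2.remap(d["pixels"][...,::-1],uv[...,0],uv[...,1],cv2.INTER_CUBIC)
im=rectify(t,30,-160,40,-140,110)
for x in range(-150,50,50): cv2.line(im,((x+160)*3,0),((x+160)*3,8),(0,255,0),1)
for y in(-100,-50,0,50,100): cv2.line(im,(0,(y+140)*3),(600,(y+140)*3),(0,255,0),1)
cv2.line(im,(480,0),(480,750),(0,255,0),1)
im2=rectify(s,30,-160,40,-140,110)
for y in(-100,-50,0,50,100): cv2.line(im2,(0,(y+140)*3),(600,(y+140)*3),(0,255,0),1)
cv2.line(im2,(480,0),(480,750),(0,255,0),1)
cv2.imwrite("pics/r0.png",cv2.resize(np.hstack([im,im2]),(800,500)))
hsv=cv2.cvtColor(t["pixels"],cv2.COLOR_RGB2HSV)
print(hsv[237,330:410:4].tolist())
m=np.zeros(hsv.shape[:2],np.uint8);m[205:265,340:410]=(hsv[205:265,340:410,2]>175)&(hsv[205:265,340:410,1]<125)
k,lab,st,c=cv2.connectedComponentsWithStats(m);i=lab[237,370];v,u=np.nonzero(lab==i);print(st[i])
xy=np.array([ray(t,p,q,.012)[:2] for p,q in zip(u,v)])*1000
c0=xy.mean(0);w,V=np.linalg.eigh(np.cov(xy.T));ax=V[:,1]*(1 if V[1,1]>0 else -1)
q=(xy-c0)@np.stack([ax,V[:,0]],1);print("c",c0,"ax",ax,np.degrees(np.arctan2(ax[1],ax[0])),"ext",q.min(0),q.max(0),"toe",c0+ax*q[:,0].max(),"tailend",c0+ax*q[:,0].min(),cv2.minAreaRect(xy.astype(np.float32)))
tl=q[q[:,0]<-55];print("tail mid",np.polyfit(tl[:,0],tl[:,1],1),tl[:,1].min(),tl[:,1].max())
E
```

```text
fence? [238 160   8  12  54] [ -52.26945718 -119.64847489   30.        ] [-38.02923309 -84.61486558  30.        ] [[ -52.23697145 -118.90974263   30.        ]
 [ -38.08486082  -86.04429349   30.        ]]
fence? [226 187  13  36 182] [ -0.85398581 -50.54413994  30.        ] [13.33269797 49.54595879 30.        ] [[ -0.61579859 -48.73310076  30.        ]
 [ 13.06629448  47.1176877   30.        ]]
[[10, 122, 152], [11, 122, 152], [11, 124, 156], [11, 124, 152], [11, 119, 101], [29, 42, 249], [27, 56, 247], [28, 44, 247], [28, 51, 247], [27, 54, 247], [27, 47, 247], [28, 38, 247], [28, 41, 247], [28, 44, 247], [29, 37, 247], [28, 55, 251], [14, 120, 227], [10, 127, 139], [12, 128, 146], [11, 130, 145]]
[ 348  215   56   42 1342]
c [ 468.74869214 -278.96001087] ax [-0.41947316  0.90776774] 114.80133047926056 ext [-81.31245734 -42.92852619] [73.52238701 43.20031316] toe [ 437.90802398 -212.21875991] tailend [ 502.85708574 -352.77283635] ((470.2530517578125, -282.55291748046875), (86.12824249267578, 154.83218383789062), 24.79185676574707)
tail mid [0.08536741 5.82756456] -27.87092061886901 27.819889038236788
```

View pics/r0.png

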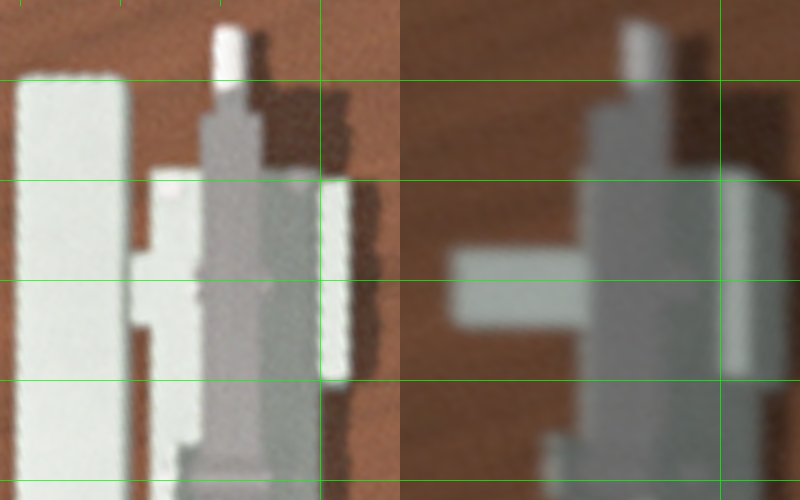

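```bash
cat > plan.py <<'E'
import sys;from h import *;from frames import *
def ori(yaw_deg,lean_deg,flip=False):
    """tool x = sin(lean)*f - cos(lean)*Z ; tool z (jaws) = +-horizontal perpendicular"""
    f=np.array([np.cos(np.radians(yaw_deg)),np.sin(np.radians(yaw_deg)),0]);l=np.radians(lean_deg)
    x=np.sin(l)*f-np.cos(l)*Z; z=np.cross(Z,f)*(-1 if flip else 1); return np.stack([x,np.cross(z,x),z],1)
def rel(tcp,Rt,pose=None):
    if pose is None:
        from cell import status;s=status.observe();p=np.array(s["position"]);R0=R.from_rotvec(s["ee_rot"]).as_matrix()
    else: p,R0=pose
    sh=R0.T@(np.asarray(tcp)-p)/.8
    rv=R.from_matrix(R0.T@Rt).as_rotvec()/np.radians(60)
    print("shift",sh.round(4),"turn",rv.round(4)); return sh,rv
E
python3 - <<'E'
from plan import *
from cell import status
s=status.observe();print(R.from_rotvec(s["ee_rot"]).as_matrix().round(3))
for fl in(0,1):
    Rt=ori(96.5,40,fl);print(Rt.round(2));rel([.5,.2,.3],Rt)
E
```

```text
[[-0.     0.973  0.232]
 [ 0.001  0.232 -0.973]
 [-1.    -0.    -0.001]]
[[-0.07  0.09 -0.99]
 [ 0.64 -0.76 -0.11]
 [-0.77 -0.64  0.  ]]
shift [-0.0913  0.6659 -0.8792] turn [ 1.5422  0.5603 -0.4962]
[[-0.07 -0.09  0.99]
 [ 0.64  0.76  0.11]
 [-0.77  0.64 -0.  ]]
shift [-0.0913  0.6659 -0.8792] turn [-1.3246  0.4808  0.5429]
```

```bash
python3 - <<'E'
from plan import *
rel([.45,-.4,.38],ori(55,0,True)); rel([.45,-.4,.38],ori(40,0,True))
E
```

```text
shift [-0.1923  0.4314 -0.1643] turn [-6.934e-01 -1.400e-03 -4.000e-04]
shift [-0.1923  0.4314 -0.1643] turn [-4.434e-01 -1.400e-03 -2.000e-04]
```

Call:
step_arm([
  [-1,-0.19,0.43,-0.16,-0.69,0,0],
  [-1,-0.19,0.43,-0.16,-0.69,0,0],
  [-1,-0.19,0.43,-0.16,-0.69,0,0],
  [-1,-0.19,0.43,-0.16,-0.69,0,0],
  [-1,-0.19,0.43,-0.16,-0.69,0,0],
  [-1,-0.19,0.43,-0.16,-0.69,0,0],
  [-1,-0.19,0.43,-0.16,-0.69,0,0],
  [-1,-0.19,0.43,-0.16,-0.69,0,0],
  [-1,-0.19,0.43,-0.16,-0.69,0,0],
  [-1,-0.19,0.43,-0.16,-0.69,0,0],
  [-1,-0.19,0.43,-0.16,-0.69,0,0],
  [-1,-0.19,0.43,-0.16,-0.69,0,0],
])

```text
clock: 1.1
position: [0.451, -0.4026, 0.3786]
ee_rot: [0.479, 1.517, -0.479]
force: [-0.5, -0.5, 0.8]
width: 1.001
```

```bash
python3 - <<'E'
from plan import *
from cell import status
s=status.observe();print(np.round(s["joints"],2),s["position"],s["clock"])
rel([.57,.10,.40],ori(96.5,25,True))
E
```

```text
[ 0.81  0.34 -0.24  1.35  0.08  1.46 -0.04] [ 0.45101093 -0.40264392  0.37860952] 1.1
shift [-0.0266  0.5999 -0.2388] turn [-0.6809  0.1511  0.3979]
```

Call:
step_arm([
  [-1,-0.03,0.6,-0.24,-0.68,0.15,0.4],
  [-1,-0.03,0.6,-0.24,-0.68,0.15,0.4],
  [-1,-0.03,0.6,-0.24,-0.68,0.15,0.4],
  [-1,-0.03,0.6,-0.24,-0.68,0.15,0.4],
  [-1,-0.03,0.6,-0.24,-0.68,0.15,0.4],
  [-1,-0.03,0.6,-0.24,-0.68,0.15,0.4],
  [-1,-0.03,0.6,-0.24,-0.68,0.15,0.4],
  [-1,-0.03,0.6,-0.24,-0.68,0.15,0.4],
  [-1,-0.03,0.6,-0.24,-0.68,0.15,0.4],
  [-1,-0.03,0.6,-0.24,-0.68,0.15,0.4],
  [-1,-0.03,0.6,-0.24,-0.68,0.15,0.4],
  [-1,-0.03,0.6,-0.24,-0.68,0.15,0.4],
])

```text
clock: 2.1
position: [0.5655, 0.0819, 0.4011]
ee_rot: [0.261, 1.565, 0.425]
force: [0.8, -0.8, -0.4]
width: 1.003
```

```bash
python3 - <<'E'
from plan import *
from cell import status
s=status.observe();print(np.round(s["joints"],2),s["position"],s["clock"])
print(R.from_rotvec(s["ee_rot"]).as_matrix().round(2))
f=np.array([-.1132,.9936,0]);g=np.array([.5309,.278,.026]);l=np.radians(40)
Rt=ori(96.5,40,True);tcp=g+.0188*Rt[:,0];print(tcp)
rel(tcp-.12*Rt[:,0],Rt);rel(tcp,Rt)
E
```

```text
[ 0.44  0.36 -0.59  1.4  -0.24  1.44  0.02] [0.56554252 0.08186985 0.40107088] 2.1
[[-0.04 -0.1   0.99]
 [ 0.42  0.9   0.11]
 [-0.91  0.42  0.  ]]
[0.52953201 0.29000673 0.01159836]
shift [ 0.4077 -0.006  -0.0165] turn [-0.0061  0.0039  0.2494]
shift [ 0.5526  0.0327 -0.0173] turn [-0.0061  0.0039  0.2494]
```

Call:
step_arm([
  [-1,0.408,-0.006,-0.017,-0.006,0.004,0.25],
  [-1,0.408,-0.006,-0.017,-0.006,0.004,0.25],
  [-1,0.408,-0.006,-0.017,-0.006,0.004,0.25],
  [-1,0.408,-0.006,-0.017,-0.006,0.004,0.25],
  [-1,0.408,-0.006,-0.017,-0.006,0.004,0.25],
  [-1,0.408,-0.006,-0.017,-0.006,0.004,0.25],
  [-1,0.408,-0.006,-0.017,-0.006,0.004,0.25],
  [-1,0.408,-0.006,-0.017,-0.006,0.004,0.25],
  [-1,0.408,-0.006,-0.017,-0.006,0.004,0.25],
  [-1,0.408,-0.006,-0.017,-0.006,0.004,0.25],
])

```text
clock: 2.93
position: [0.5363, 0.2128, 0.1025]
ee_rot: [0.463, 1.542, 0.637]
force: [0.4, -0.0, 0.6]
width: 1.002
```

```bash
python3 - <<'E'
from plan import *
from cell import status
s=status.observe();print(np.round(s["joints"],2),s["position"],s["clock"])
g=np.array([.5309,.278,.026])
Rt=ori(96.5,40,True);tcp=g+.0188*Rt[:,0]
rel(tcp,Rt)
for n in("top","side"): snap(n,"1")
E
```

```text
[ 0.41  0.7  -0.66  1.88 -0.45  0.72  0.33] [0.53631399 0.21281384 0.10248493] 2.9333
shift [0.1493 0.0009 0.0032] turn [ 0.0001 -0.0043 -0.0017]
```

View pics/top1.png

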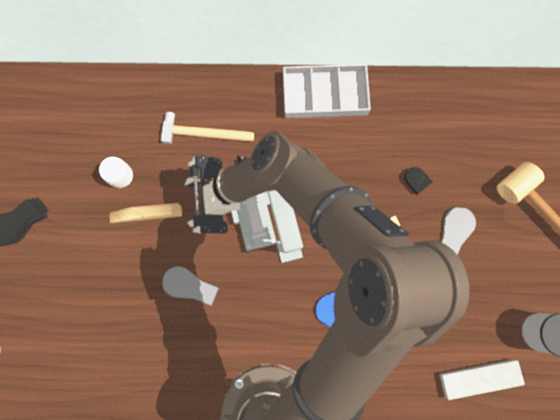

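View pics/side1.png

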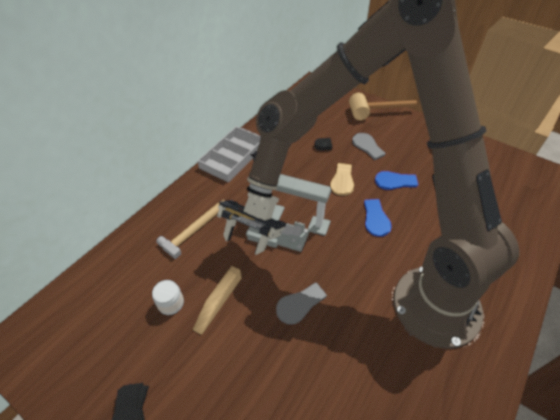

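Call:
step_arm([
  [-1,0.149,0.001,0.003,0,-0.004,0],
  [-1,0.149,0.001,0.003,0,-0.004,0],
  [-1,0.149,0.001,0.003,0,-0.004,0],
  [-1,0.149,0.001,0.003,0,-0.004,0],
  [-1,0.149,0.001,0.003,0,-0.004,0],
])

```text
clock: 3.45
position: [0.5317, 0.2911, 0.014]
ee_rot: [0.462, 1.534, 0.638]
force: [0.4, -1.3, 0.2]
width: 1.0
```

Call:
step_arm([
  [1,0,0,0,0,0,0],
  [1,0,0,0,0,0,0],
  [1,0,0,0,0,0,0],
  [1,0,0,0,0,0,0],
  [1,0,0,0,0,0,0],
  [1,0,0,0,0,0,0],
], newtons=55)

```text
clock: 3.95
position: [0.5318, 0.2905, 0.0139]
ee_rot: [0.463, 1.533, 0.636]
force: [-0.6, 0.1, -0.1]
width: 0.614
```

```bash
python3 - <<'E'
from plan import *
from cell import status
s=status.observe();print(s["width"],s["position"],s["force"])
for n in("top","side"): snap(n,"2")
crop("side","2",170,330,200,345,4,"c3")
rel([.58,.16,.37],ori(100,35,True))
E
```

```text
0.6137393919013909 [0.531784   0.2905127  0.01393052] [-0.64873694  0.10438428 -0.08798029]
shift [-0.4497  0.1571  0.0438] turn [-0.0434  0.0389 -0.0844]
```

View pics/c3.png

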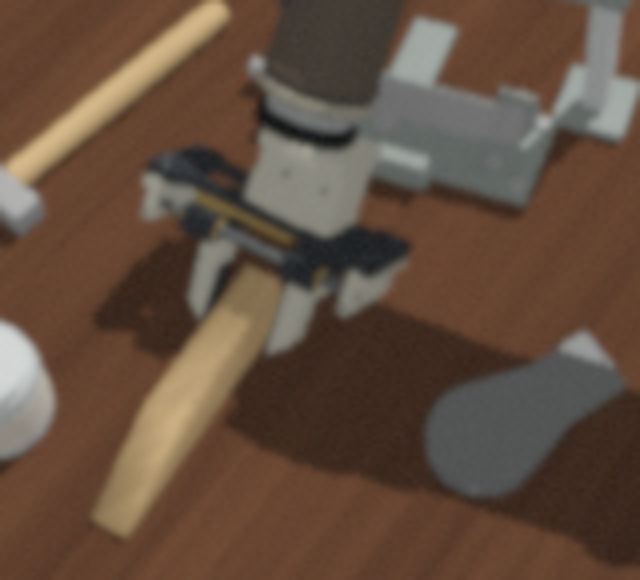

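Fingers still closing (width 0.61, around the tail); keep closing.

Call:
step_arm([
  [1,0,0,0,0,0,0],
  [1,0,0,0,0,0,0],
  [1,0,0,0,0,0,0],
  [1,0,0,0,0,0,0],
  [1,0,0,0,0,0,0],
  [1,0,0,0,0,0,0],
  [1,0,0,0,0,0,0],
  [1,0,0,0,0,0,0],
])

```text
clock: 4.72
position: [0.5313, 0.291, 0.0135]
ee_rot: [0.463, 1.534, 0.637]
force: [0.4, 0.8, -0.7]
width: 0.3
```

Call:
step_arm([
  [1,-0.45,0.16,0.044,-0.04,0.04,-0.08],
  [1,-0.45,0.16,0.044,-0.04,0.04,-0.08],
  [1,-0.45,0.16,0.044,-0.04,0.04,-0.08],
  [1,-0.45,0.16,0.044,-0.04,0.04,-0.08],
  [1,-0.45,0.16,0.044,-0.04,0.04,-0.08],
  [1,-0.45,0.16,0.044,-0.04,0.04,-0.08],
  [1,-0.45,0.16,0.044,-0.04,0.04,-0.08],
  [1,-0.45,0.16,0.044,-0.04,0.04,-0.08],
  [1,-0.45,0.16,0.044,-0.04,0.04,-0.08],
  [1,-0.45,0.16,0.044,-0.04,0.04,-0.08],
  [1,-0.45,0.16,0.044,-0.04,0.04,-0.08],
])

```text
clock: 5.63
position: [0.5817, 0.1607, 0.3742]
ee_rot: [0.353, 1.563, 0.614]
force: [0.7, -0.6, -2.6]
width: 0.302
```

```bash
python3 - <<'E'
from plan import *
from cell import status
s=status.observe();print(s["width"],s["position"],s["force"],np.round(s["joints"],2))
for n in("top","side"): snap(n,"3")
crop("side","3",170,370,100,300,3,"c4")
Rt=ori(105.15,40,True)
p=h2w([-.33,-.105,0])[0];print(p)
rel([*p[:2],.38],Rt)
E
```

```text
0.30240056862472303 [0.58169444 0.16071331 0.37422857] [ 0.70529304 -0.6312643  -2.6125119 ] [ 0.35  0.43 -0.54  1.43 -0.41  1.37  0.11]
[ 0.73564189 -0.18775878  0.        ]
shift [-0.2785 -0.3715  0.1172] turn [-0.0718  0.0497  0.0787]
```

View pics/c4.png

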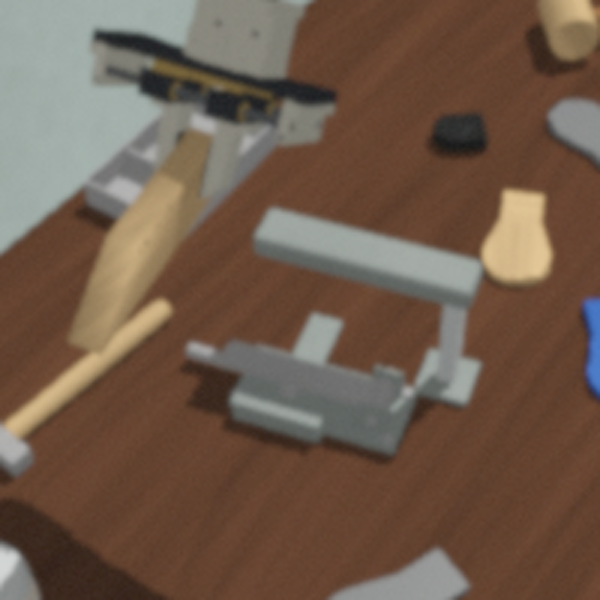

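View pics/top3.png

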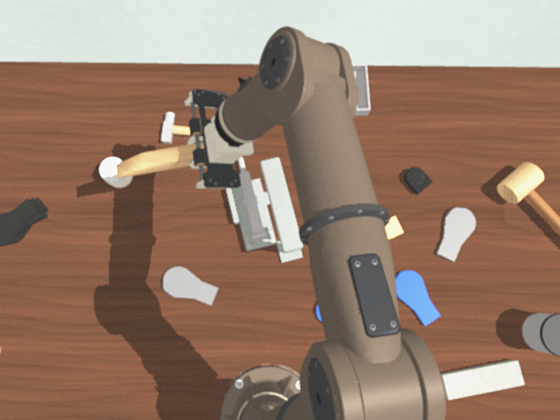

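Call:
step_arm([
  [1,-0.28,-0.37,0.117,-0.07,0.05,0.08],
  [1,-0.28,-0.37,0.117,-0.07,0.05,0.08],
  [1,-0.28,-0.37,0.117,-0.07,0.05,0.08],
  [1,-0.28,-0.37,0.117,-0.07,0.05,0.08],
  [1,-0.28,-0.37,0.117,-0.07,0.05,0.08],
  [1,-0.28,-0.37,0.117,-0.07,0.05,0.08],
  [1,-0.28,-0.37,0.117,-0.07,0.05,0.08],
  [1,-0.28,-0.37,0.117,-0.07,0.05,0.08],
  [1,-0.28,-0.37,0.117,-0.07,0.05,0.08],
  [1,-0.28,-0.37,0.117,-0.07,0.05,0.08],
  [1,-0.28,-0.37,0.117,-0.07,0.05,0.08],
  [1,-0.28,-0.37,0.117,-0.07,0.05,0.08],
])

```text
clock: 6.73
position: [0.7185, -0.172, 0.366]
ee_rot: [0.355, 1.558, 0.737]
force: [-0.1, 1.4, -1.1]
width: 0.303
```

```bash
python3 - <<'E'
from plan import *
from cell import status
s=status.observe();print(s["width"],s["position"],s["force"],np.round(s["joints"],2))
Rt=ori(105.15,40,True)
p=h2w([-.33,-.105,0])[0];print(p)
rel([*p[:2],.06],Rt)
snap("side","4");snap("top","4")
E
```

```text
0.30288723413275054 [ 0.71850371 -0.17197517  0.36604021] [-0.07922881  1.35766828 -1.10185302] [ 0.57  0.96 -0.62  0.53 -0.16  2.    0.32]
[ 0.73564189 -0.18775878  0.        ]
shift [ 0.279  -0.2632  0.0081] turn [-0.0015  0.0269  0.0052]
```

View pics/side4.png

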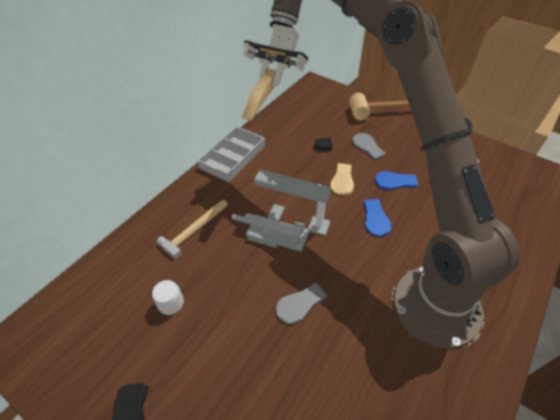

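Call:
step_arm([
  [1,0.279,-0.263,0.008,0,0.027,0.005],
  [1,0.279,-0.263,0.008,0,0.027,0.005],
  [1,0.279,-0.263,0.008,0,0.027,0.005],
  [1,0.279,-0.263,0.008,0,0.027,0.005],
  [1,0.279,-0.263,0.008,0,0.027,0.005],
  [1,0.279,-0.263,0.008,0,0.027,0.005],
  [1,0.279,-0.263,0.008,0,0.027,0.005],
  [1,0.279,-0.263,0.008,0,0.027,0.005],
  [1,0.279,-0.263,0.008,0,0.027,0.005],
  [1,0.279,-0.263,0.008,0,0.027,0.005],
])

```text
clock: 7.67
position: [0.7373, -0.1884, 0.0638]
ee_rot: [0.348, 1.581, 0.748]
force: [1.7, 0.3, -0.8]
width: 0.304
```

```bash
python3 - <<'E'
from plan import *
from cell import status
s=status.observe();print(s["width"],s["position"],s["force"],np.round(s["joints"],2))
Rt=ori(105.15,40,True)
for n in("top","side"):
    d=snap(n,"5")
    P=cloud(d);hsv=cv2.cvtColor(d["pixels"],cv2.COLOR_RGB2HSV)
    m=((hsv[...,0]>12)&(hsv[...,0]<32)&(hsv[...,1]>60)&(hsv[...,2]>110)&(d["range_z"]>0)).astype(np.uint8)
    k,lab,st,c=cv2.connectedComponentsWithStats(m)
    for i in range(1,k):
        if st[i,4]>200:
            q=w2h(P[lab==i])*1000
            if abs(q[:,0].mean()+230)<60: print(n,st[i],np.percentile(q,[1,5,50,95,99],axis=0).round(0).tolist(), cv2.minAreaRect(q[q[:,2]>0][:,:2].astype(np.float32)))
crop("side","5",200,380,60,240,3.3,"c5")
E
```

```text
0.3043643700507592 [ 0.73725697 -0.18836226  0.06375656] [ 1.65950537  0.31350642 -0.76988047] [ 0.61  1.19 -0.59  0.8  -0.05  1.61  0.53]
top [ 282  125   75   32 1106] [[-360.0, -152.0, -4.0], [-348.0, -119.0, 0.0], [-262.0, -103.0, 92.0], [-176.0, -91.0, 102.0], [-168.0, -90.0, 104.0]] ((-279.8016662597656, -120.86114501953125), (63.323036193847656, 226.86215209960938), 89.63562774658203)
top [ 362  297   76   82 1177] [[-307.0, 344.0, 411.0], [-298.0, 351.0, 422.0], [-236.0, 397.0, 449.0], [-180.0, 444.0, 481.0], [-170.0, 452.0, 487.0]] ((-237.46951293945312, 392.1192932128906), (160.77523803710938, 74.1384506225586), 42.8166389465332)
side [248 139  28  48 458] [[-435.0, -170.0, -2.0], [-359.0, -125.0, 2.0], [-267.0, -107.0, 94.0], [-170.0, -93.0, 103.0], [-164.0, -92.0, 105.0]] ((-281.81915283203125, -122.84806060791016), (396.81585693359375, 76.35741424560547), 7.652123928070068)
```

View pics/c5.png

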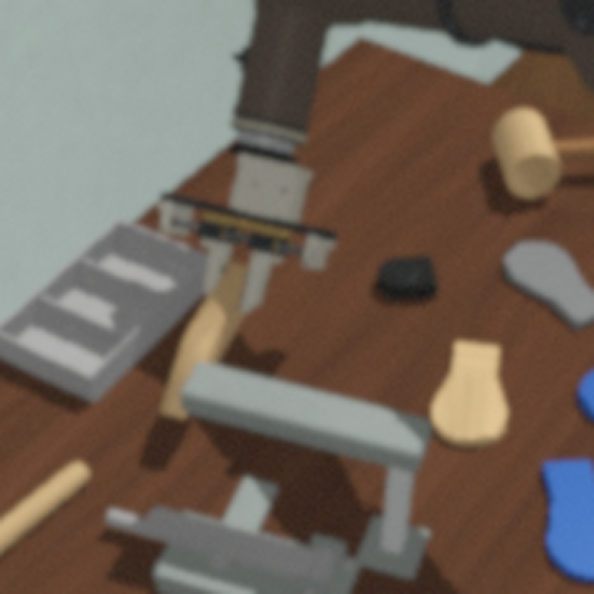

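View pics/top5.png

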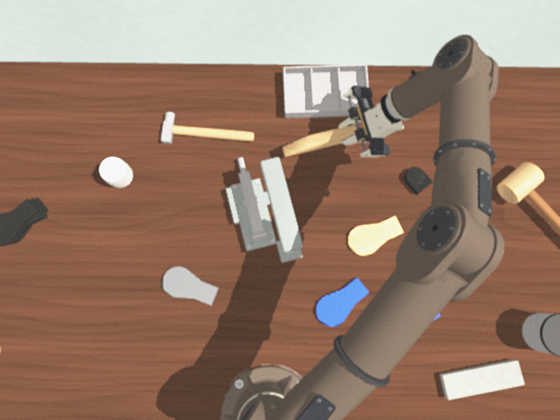

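```bash
python3 - <<'E'
from plan import *
t=load("top","0");P=cloud(t)
q=w2h(P[60:125,278:375].reshape(-1,3))*1000
q=q[(q[:,2]>15)&(q[:,2]<80)]
print(np.percentile(q,[0,2,50,98,100],axis=0).round(0)); print([w2h(ray(t,u,v,.03))[0].round(3)*1000 for u,v in((284,68),(368,66),(370,114),(285,118))])
d=load("top","5");P=cloud(d);hsv=cv2.cvtColor(d["pixels"],cv2.COLOR_RGB2HSV)
q=w2h(P[120:165,275:370].reshape(-1,3))*1000;h=hsv[120:165,275:370].reshape(-1,3)
m=(h[:,0]>12)&(h[:,0]<32)&(h[:,1]>60)&(h[:,2]>110)&(q[:,2]>40)
q=q[m]
for a in range(-350,-150,20):
    s=q[(q[:,0]>a)&(q[:,0]<a+20)]
    if len(s): print(a,len(s),np.percentile(s[:,1],[3,50,97]).round(0),np.percentile(s[:,2],[5,50,95]).round(0))
E
```

```text
[[-463. -355.   15.]
 [-458. -350.   16.]
 [-344. -260.   34.]
 [-207. -172.   44.]
 [-202. -167.   47.]]
[array([-233., -355.,   30.]), array([-470., -300.,   30.]), array([-434., -158.,   30.]), array([-197., -207.,   30.])]
-350 84 [-118. -102.  -91.] [ 92.  98. 102.]
-330 105 [-118.  -99.  -90.] [ 61.  97. 103.]
-310 112 [-117.  -97.  -90.] [ 57.  98. 102.]
-290 115 [-118.  -98.  -90.] [ 61.  98. 103.]
-270 110 [-118.  -99.  -90.] [ 59.  98. 103.]
-250 115 [-118.  -99.  -90.] [ 56.  97. 102.]
-230 107 [-118. -100.  -90.] [61. 87. 95.]
-210 96 [-118. -101.  -91.] [60. 76. 84.]
-190 88 [-118. -103.  -91.] [59. 64. 73.]
-170 17 [-118. -105.  -92.] [51. 58. 62.]
```

```bash
python3 - <<'E'
from plan import *
from cell import status
s=status.observe();p=w2h(s["position"])[0];print(p)
Rt=ori(105.15,40,True)
q=p+[.102,.0125,0];rel(h2w(q)[0],Rt)
q2=h2w([q[0],q[1],.016])[0];rel(q2,Rt)
E
```

```text
[-0.33225564 -0.10755055  0.066334  ]
shift [ 0.0814  0.0981 -0.016 ] turn [0.0016 0.0066 0.0046]
shift [ 0.1298  0.0579 -0.0164] turn [0.0016 0.0066 0.0046]
```

Call:
step_arm([
  [1,0.081,0.098,-0.016,0,0.006,0.004],
  [1,0.081,0.098,-0.016,0,0.006,0.004],
  [1,0.081,0.098,-0.016,0,0.006,0.004],
  [1,0.081,0.098,-0.016,0,0.006,0.004],
  [1,0.105,0.078,-0.016,0,0.006,0.004],
  [1,0.124,0.063,-0.016,0,0.006,0.004],
  [1,0.124,0.063,-0.016,0,0.006,0.004],
])

```text
clock: 8.35
position: [0.6968, -0.0951, 0.0152]
ee_rot: [0.35, 1.59, 0.75]
force: [-1.0, 0.7, -4.2]
width: 0.304
```

```bash
python3 - <<'E'
from plan import *
from cell import status
s=status.observe();p=w2h(s["position"])[0];print(p)
d=snap("top","6");snap("side","6");P=cloud(d);hsv=cv2.cvtColor(d["pixels"],cv2.COLOR_RGB2HSV)
q=w2h(P[120:175,235:345].reshape(-1,3))*1000;h=hsv[120:175,235:345].reshape(-1,3)
m=(h[:,0]>12)&(h[:,0]<32)&(h[:,1]>60)&(h[:,2]>110)&(q[:,2]>-5)&(q[:,2]<80)
q=q[m]
for a in range(-260,-40,20):
    s=q[(q[:,0]>a)&(q[:,0]<a+20)]
    if len(s): print(a,len(s),np.percentile(s[:,1],[3,50,97]).round(0),np.percentile(s[:,2],[5,50,95]).round(0))
crop("side","6",200,380,80,260,3.3,"c6");crop("top","6",200,400,70,220,4,"c6t")
E
```

```text
[-0.23038362 -0.09175755  0.01522998]
-260 63 [-104.  -92.  -77.] [47. 50. 54.]
-240 88 [-103.  -87.  -76.] [18. 50. 54.]
-220 118 [-119.  -83.  -75.] [-1. 49. 54.]
-200 112 [-115.  -84.  -75.] [ 0. 49. 54.]
-180 114 [-105.  -84.  -75.] [ 1. 49. 55.]
-160 63 [-120.  -92.  -75.] [ 0. 51. 55.]
-140 19 [-119. -102.  -99.] [ 1. 47. 53.]
-120 11 [-194. -104. -101.] [-1. 33. 39.]
-100 118 [-201. -100.  -75.] [-2. 20. 28.]
-80 131 [-203. -108.  -77.] [-2. 15. 27.]
-60 41 [-212. -191. -184.] [-0. 20. 25.]
```

View pics/c6.png

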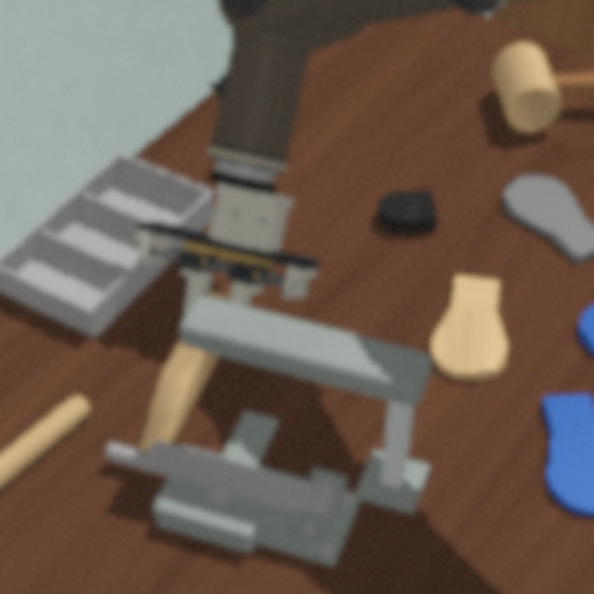

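View pics/c6t.png

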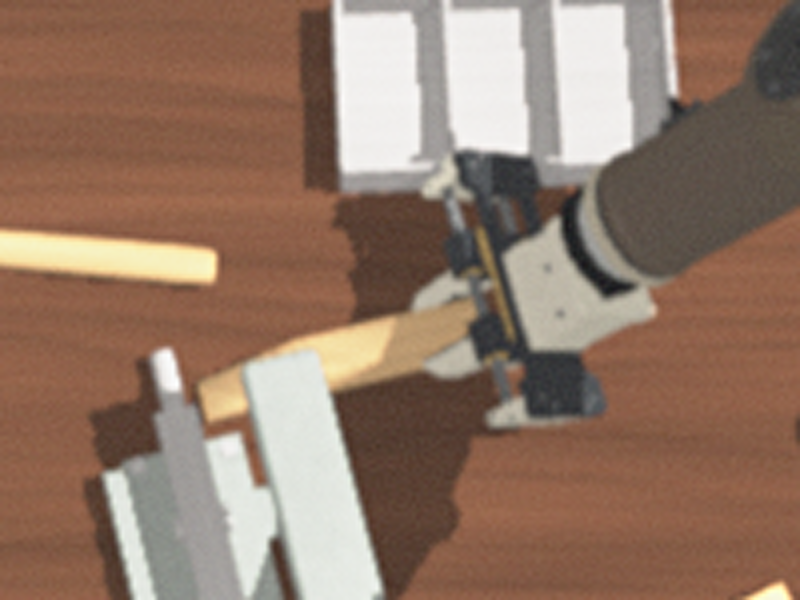

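```bash
python3 - <<'E'
from plan import *
from cell import status
s=status.observe();p=w2h(s["position"])[0];print(p)
Rt=ori(105.15,40,True)
rel(h2w(p+[.05,-.008,0.001])[0],Rt)
rel(h2w(p+[.117,-.008,0.001])[0],Rt)
E
```

```text
[-0.23029942 -0.09320752  0.01819384]
shift [0.0393 0.0486 0.01  ] turn [-0.0022 -0.0029 -0.0015]
shift [0.0932 0.1127 0.01  ] turn [-0.0022 -0.0029 -0.0015]
```

Call:
step_arm([
  [1,0.01,0.012,0.004,0,0,0],
  [1,0.02,0.024,0.008,0,0,0],
  [1,0.03,0.036,0.01,0,0,0],
  [1,0.039,0.048,0.01,0,0,0],
])

```text
clock: 8.78
position: [0.6945, -0.0464, 0.0189]
ee_rot: [0.346, 1.585, 0.745]
force: [3.8, -13.8, -4.2]
width: 0.303
```

Call:
step_arm([
  [1,0.014,0.016,0,0,0,0],
  [1,0.027,0.032,0,0,0,0],
  [1,0.04,0.048,0,0,0,0],
  [1,0.053,0.064,0,0,0,0],
  [1,0.053,0.064,0,0,0,0],
])

```text
clock: 9.2
position: [0.6755, 0.0236, 0.0203]
ee_rot: [0.347, 1.585, 0.753]
force: [3.8, 2.7, -10.5]
width: 0.304
```

```bash
python3 - <<'E'
from plan import *
from cell import status
s=status.observe();p=w2h(s["position"])[0];print(p,s["force"])
d=snap("top","7");snap("side","7");P=cloud(d);hsv=cv2.cvtColor(d["pixels"],cv2.COLOR_RGB2HSV)
crop("side","7",200,380,80,260,3.3,"c7");crop("top","7",180,380,70,220,4,"c7t")
E
```

```text
[-0.11028713 -0.1021577   0.0203251 ] [  3.76324505   2.70421204 -10.49078538]
```

View pics/c7.png

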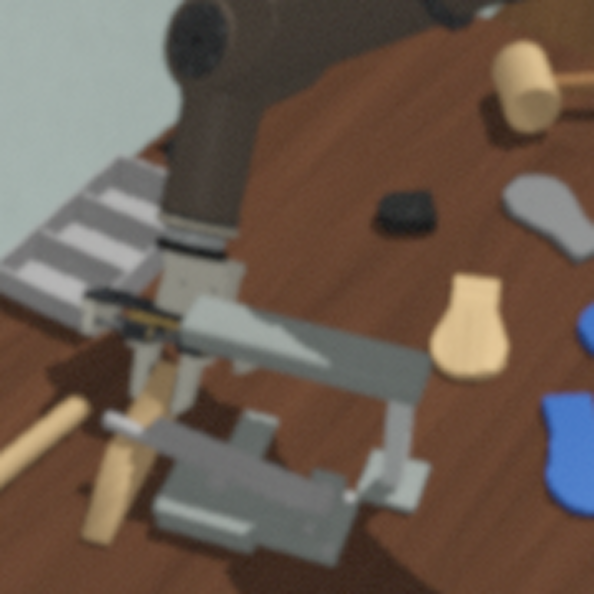

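View pics/c7t.png

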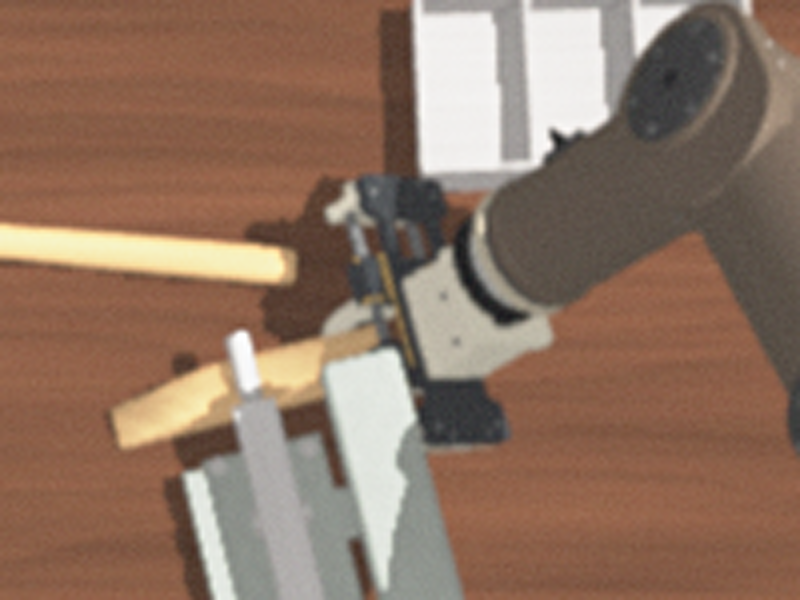

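Call:
step_arm([
  [1,0.004,-0.003,0,0,0,0],
  [1,0.004,-0.003,0,0,0,0],
  [-0.2,0.004,-0.003,0,0,0,0],
  [-0.2,0.004,-0.003,0,0,0,0],
  [-0.2,0.004,-0.003,0,0,0,0],
  [-0.2,0.004,-0.003,0,0,0,0],
  [-0.2,0.004,-0.003,0,0,0,0],
  [-0.2,0.004,-0.003,0,0,0,0],
  [-0.2,0.004,-0.003,0,0,0,0],
])

```text
clock: 10.05
position: [0.6755, 0.02, 0.0155]
ee_rot: [0.35, 1.587, 0.751]
force: [-0.8, 1.0, 0.4]
width: 0.598
```

Call:
step_arm([
  [-0.2,-0.04,0,0,0,0,0],
  [-0.2,-0.09,0,0,0,0,0],
  [-0.2,-0.14,0,0,0,0,0],
  [-0.2,-0.19,0,0,0,0,0],
  [-1,-0.25,0,0,0,0,0],
  [-1,-0.25,0,0,0,0,0],
  [-1,-0.25,0,0,0,0,0],
])

```text
clock: 10.63
position: [0.7115, -0.1068, 0.171]
ee_rot: [0.349, 1.582, 0.747]
force: [-0.3, -0.7, -1.0]
width: 0.765
```

```bash
python3 - <<'E'
from plan import *
from cell import status
s=status.observe();p=w2h(s["position"])[0];print(p,s["force"],s["width"],s["joints"])
d=snap("top","8");snap("side","8");P=cloud(d);hsv=cv2.cvtColor(d["pixels"],cv2.COLOR_RGB2HSV)
crop("side","8",200,380,80,260,3.3,"c8");crop("top","8",180,420,70,250,3.3,"c8t")
# tilt, wedge
q=w2h(P[130:200,195:300].reshape(-1,3))*1000;h=hsv[130:200,195:300].reshape(-1,3)
m=(h[:,0]>12)&(h[:,0]<32)&(h[:,1]>60)&(h[:,2]>110)&(q[:,2]>8)&(q[:,2]<80)&(q[:,1]>-135)
q=q[m]
for a in range(-180,80,20):
    s=q[(q[:,0]>a)&(q[:,0]<a+20)]
    if len(s): print(a,len(s),np.percentile(s[:,1],[3,50,97]).round(0),np.percentile(s[:,2],[5,50,95]).round(0))
print(q[:,0].max(),q[:,0].min())
# sole
tc=np.array([.4705,-.2824]);ax=np.array([-.4192,.9079])
tail=tc-.05*ax;print(tail)
Rt=ori(114.8,40,True);tcp=np.array([*tail,.008])
rel(tcp-.15*Rt[:,0],Rt)
E
```

```text
[-0.24550599 -0.10283509  0.17098232] [-0.32123128 -0.70905119 -0.98837134] 0.7646737308444772 [ 0.60548638  0.99496426 -0.64008987  0.98775265 -0.10777326  1.56613813
  0.41622758]
-160 22 [-112. -107.  -98.] [44. 48. 52.]
-140 42 [-114. -106.  -98.] [45. 49. 51.]
-120 42 [-114. -107.  -99.] [46. 48. 52.]
-100 85 [-114.  -97.  -86.] [20. 47. 52.]
-80 98 [-113.  -95.  -86.] [19. 48. 53.]
-60 24 [-112.  -97.  -87.] [45. 49. 53.]
-40 75 [-114.  -96.  -86.] [26. 47. 52.]
-20 91 [-114.  -96.  -86.] [15. 39. 46.]
0 82 [-114.  -98.  -86.] [16. 30. 36.]
20 75 [-114.  -99.  -86.] [10. 18. 23.]
40 19 [-112.  -98.  -86.] [ 9. 12. 17.]
49.548165029001694 -149.3167711278321
[ 0.49146  -0.327795]
shift [-0.1611 -0.2801 -0.3162] turn [-0.1243  0.0998 -0.002 ]
```

View pics/c8.png

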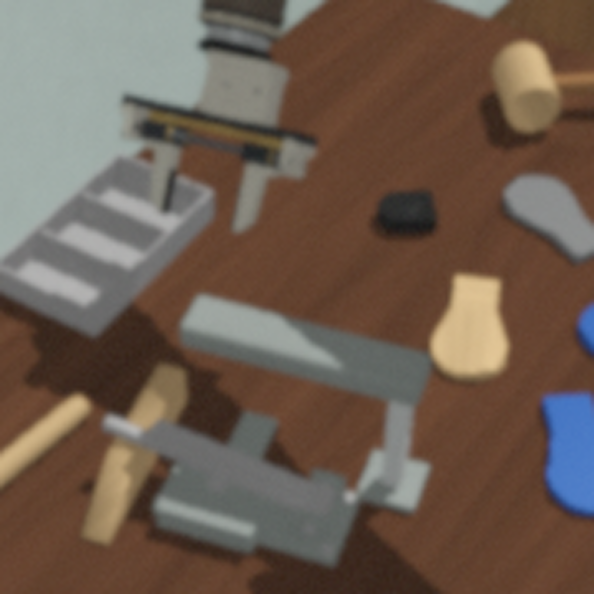

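View pics/c8t.png

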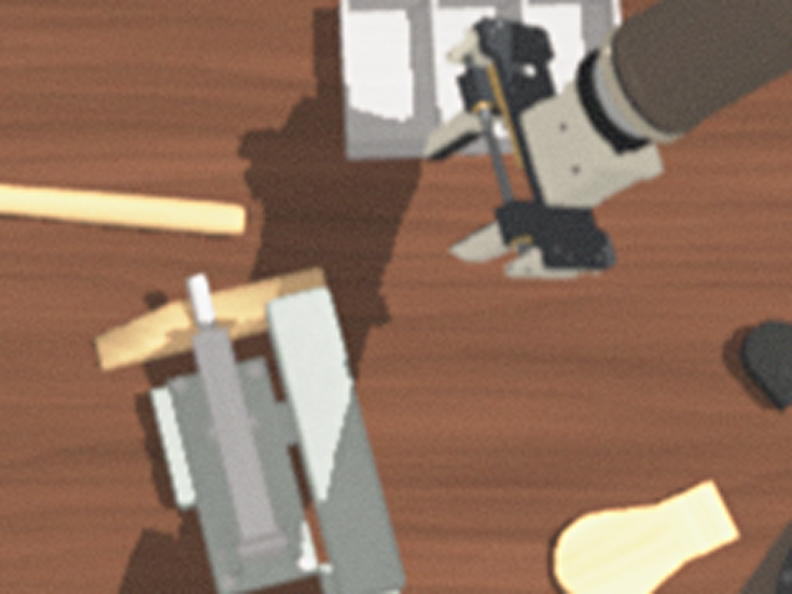

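Call:
step_arm([
  [-1,-0.16,-0.28,-0.316,-0.124,0.1,0],
  [-1,-0.16,-0.28,-0.316,-0.124,0.1,0],
  [-1,-0.16,-0.28,-0.316,-0.124,0.1,0],
  [-1,-0.16,-0.28,-0.316,-0.124,0.1,0],
  [-1,-0.16,-0.28,-0.316,-0.124,0.1,0],
  [-1,-0.16,-0.28,-0.316,-0.124,0.1,0],
  [-1,-0.16,-0.28,-0.316,-0.124,0.1,0],
  [-1,-0.16,-0.28,-0.316,-0.124,0.1,0],
  [-1,-0.16,-0.28,-0.316,-0.124,0.1,0],
  [-1,-0.16,-0.28,-0.316,-0.124,0.1,0],
  [-1,-0.16,-0.28,-0.316,-0.124,0.1,0],
])

```text
clock: 11.65
position: [0.5307, -0.4155, 0.1207]
ee_rot: [0.223, 1.628, 0.881]
force: [0.1, 0.0, -0.9]
width: 1.002
```

```bash
python3 - <<'E'
from plan import *
from cell import status
s=status.observe();print(s["position"],s["force"],s["width"],s["joints"])
snap("top","9")
tc=np.array([.4705,-.2824]);ax=np.array([-.4192,.9079])
tail=tc-.05*ax
Rt=ori(114.8,40,True);tcp=np.array([*tail,.008])
rel(tcp-.03*Rt[:,0],Rt);rel(tcp,Rt)
E
```

```text
[ 0.53073334 -0.415479    0.12069574] [ 0.13473485  0.04339202 -0.91955079] 1.0016858883850923 [ 0.91545114  1.11952104 -0.56769069  0.80251474  0.10684666  1.89691939
  0.91789361]
shift [ 0.1475 -0.0009 -0.0009] turn [ 0.0004 -0.0001 -0.0045]
shift [ 0.185  -0.0011 -0.0009] turn [ 0.0004 -0.0001 -0.0045]
```

View pics/top9.png

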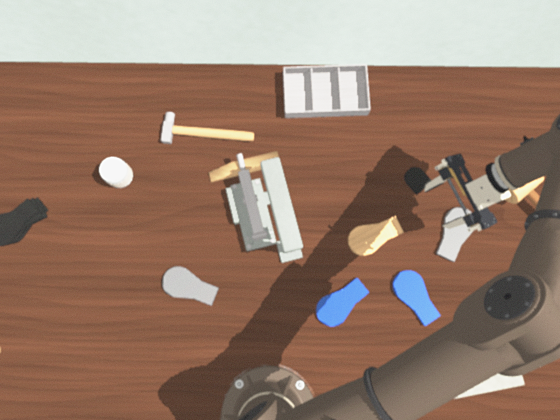

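```bash
python3 - <<'E'
from plan import *
t=load("top","0");P=cloud(t)
tail=np.array([.4915,-.3278]);ax=np.array([-.4192,.9079]);ly=np.array([.9079,.4192])
for nm,(u0,u1,v0,v1),zl in(("heel",(400,436,160,198),.01),("mallet",(490,560,155,240),.015),("grey",(430,480,200,265),.006),("blue",(385,445,262,330),.006)):
    q=P[v0:v1,u0:u1].reshape(-1,3);q=q[(q[:,2]>zl)&(q[:,2]<.1)]
    a=(q[:,:2]-tail)@ax;b=(q[:,:2]-tail)@ly
    print(nm,"along",np.percentile(a,[2,98]).round(3),"lat",np.percentile(b,[2,98]).round(3),"z",np.percentile(q[:,2],[50,98]).round(3))
    # min lateral within along>-.16
    for a0 in(-.02,-.05,-.08,-.11,-.14,-.17,-.2):
        m=(a>a0-.03)&(a<a0)
        if m.sum()>3: print("   ",a0,np.percentile(b[m],[3,97]).round(3),q[m,2].max().round(3))
E
```

```text
heel along [-0.156 -0.099] lat [0.06  0.127] z [0.022 0.028]
    -0.08 [0.06  0.121] 0.027
    -0.11 [0.061 0.127] 0.031
    -0.14 [0.067 0.119] 0.028
mallet along [-0.416 -0.319] lat [-0.171  0.005] z [0.056 0.074]
grey along [-0.219 -0.093] lat [-0.14  -0.026] z [0.012 0.018]
    -0.05 [-0.136 -0.111] 0.009
    -0.08 [-0.14  -0.095] 0.019
    -0.11 [-0.144 -0.058] 0.019
    -0.14 [-0.122 -0.03 ] 0.021
    -0.17 [-0.105 -0.024] 0.021
    -0.2 [-0.094 -0.03 ] 0.019
blue along [-0.013  0.065] lat [-0.264 -0.123] z [0.013 0.018]
    -0.02 [-0.256 -0.151] 0.01
    -0.05 [-0.174 -0.138] 0.008
```

Call:
step_arm([
  [-1,0.05,-0.001,-0.001,0,0,-0.004],
  [-1,0.1,-0.001,-0.001,0,0,-0.004],
  [-1,0.147,-0.001,-0.001,0,0,-0.004],
  [-1,0.17,-0.001,-0.001,0,0,-0.004],
  [-1,0.185,-0.001,-0.001,0,0,-0.004],
  [-1,0.185,-0.001,-0.001,0,0,-0.004],
])

```text
clock: 12.2
position: [0.4909, -0.3246, 0.0078]
ee_rot: [0.216, 1.628, 0.885]
force: [-1.1, 0.6, 0.0]
width: 1.0
```

```bash
python3 - <<'E'
from plan import *
from cell import status
s=status.observe();print(s["position"],s["force"],s["width"])
snap("top","10");snap("side","10");crop("top","10",330,450,180,270,6,"c10t");crop("side","10",300,420,120,220,5,"c10")
E
```

```text
[ 0.49093989 -0.324586    0.00778268] [-1.13777371  0.5786666   0.01841529] 0.9998911226801227
```

View pics/c10t.png

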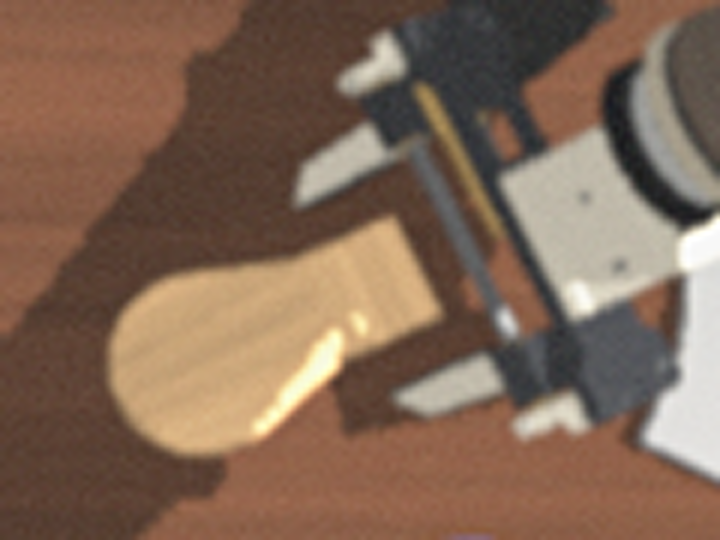

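View pics/c10.png

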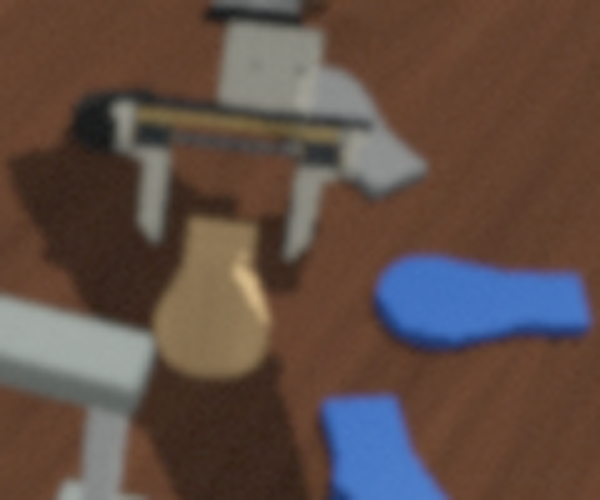

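Call:
step_arm([
  [1,0,0,0,0,0,0],
  [1,0,0,0,0,0,0],
  [1,0,0,0,0,0,0],
  [1,0,0,0,0,0,0],
  [1,0,0,0,0,0,0],
  [1,0,0,0,0,0,0],
  [1,0,0,0,0,0,0],
  [1,0,0,0,0,0,0],
  [1,0,0,0,0,0,0],
  [1,0,0,0,0,0,0],
], newtons=50)

```text
clock: 13.13
position: [0.492, -0.3298, 0.0094]
ee_rot: [0.215, 1.626, 0.877]
force: [0.0, 0.1, 0.7]
width: 0.532
```

```bash
python3 - <<'E'
from plan import *
from cell import status
s=status.observe();p=np.array(s["position"]);print(p,s["force"],s["width"])
Rt=ori(114.8,40,True)
rel(p+[0,0,.06],Rt)
E
```

```text
[ 0.49196644 -0.32977044  0.0093504 ] [0.04837143 0.06525053 0.67866148] 0.5322480551595538
shift [-0.0576  0.048   0.    ] turn [-0.0003  0.001   0.0029]
```

Call:
step_arm([
  [1,-0.02,0.016,0,0,0,0],
  [1,-0.04,0.032,0,0,0,0],
  [1,-0.0576,0.048,0,0,0,0],
  [1,-0.0576,0.048,0,0,0,0],
])

```text
clock: 13.47
position: [0.4936, -0.3302, 0.0733]
ee_rot: [0.212, 1.623, 0.875]
force: [1.0, 1.1, -1.2]
width: 0.526
```

```bash
cat > sole.py <<'E'
from plan import *
def sole3d(d,win,smax=140,vmin=150,zlo=.004,zhi=.2):
    P=cloud(d);hsv=cv2.cvtColor(d["pixels"],cv2.COLOR_RGB2HSV);u0,u1,v0,v1=win
    q=P[v0:v1,u0:u1].reshape(-1,3);h=hsv[v0:v1,u0:u1].reshape(-1,3)
    m=(h[:,0]>12)&(h[:,0]<34)&(h[:,2]>vmin)&(q[:,2]>zlo)&(q[:,2]<zhi)
    return q[m]
E
python3 - <<'E'
from sole import *
from cell import status
s=status.observe();print(s["position"],s["force"],s["width"])
t=snap("top","11");sd=snap("side","11");crop("side","11",280,420,100,220,5,"c11");crop("top","11",310,450,180,270,5,"c11t")
ax=np.array([-.4192,.9079])
for n,d,w in(("t",t,(325,405,190,270)),("s",sd,(300,370,120,220))):
    q=sole3d(d,w,vmin=130,zlo=.03,zhi=.11);a=(q[:,:2]-np.array(s["position"])[:2])@ax
    print(n,len(q));k=np.polyfit(a,q[:,2],1);print("slope",k)
    for lo in np.arange(-.04,.14,.02):
        m=(a>lo)&(a<lo+.02)
        if m.sum()>5: print(lo.round(2),m.sum(),np.median(q[m,2]).round(4))
E
```

```text
[ 0.49361527 -0.33016436  0.07332393] [ 0.99645268  1.06338947 -1.20640254] 0.5255792620574743
t 1400
slope [-0.08059406  0.0804109 ]
-0.04 8 0.0763
-0.02 174 0.0786
0.0 179 0.0773
0.02 154 0.0758
0.04 185 0.0751
0.06 226 0.0744
0.08 236 0.0737
0.1 195 0.0732
0.12 43 0.071
s 529
slope [-0.07214642  0.07826201]
-0.02 78 0.0768
0.0 52 0.0732
0.02 60 0.0722
0.04 60 0.0721
0.06 81 0.0717
0.08 83 0.0711
0.1 83 0.071
0.12 22 0.0701
```

View pics/c11.png

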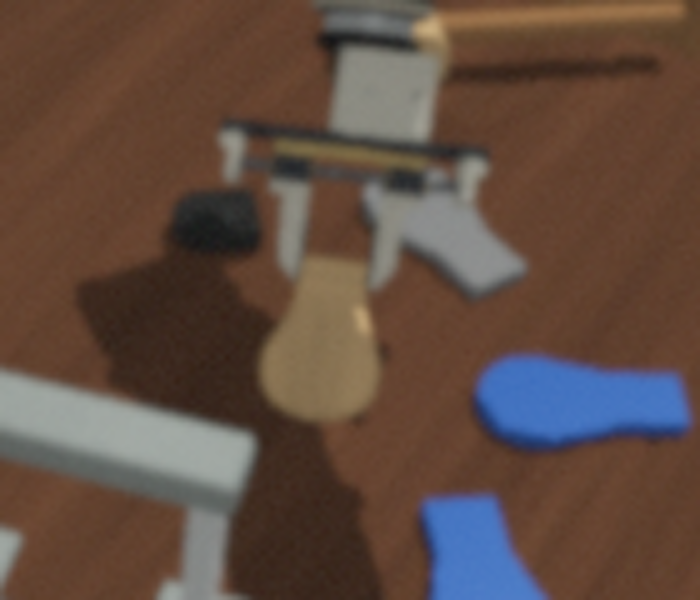

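View pics/c11t.png

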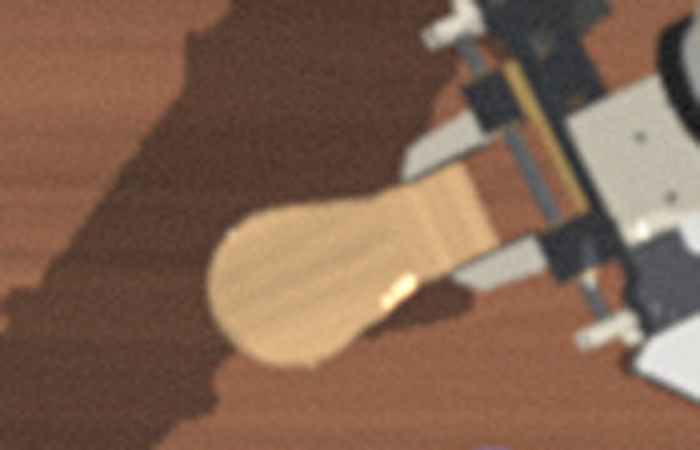

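```bash
python3 - <<'E'
from plan import *
from cell import status
s=status.observe();p=w2h(s["position"])[0];print(p)
Rt=ori(105.15,43,True)
rel(h2w([-.30,0,.06])[0],Rt)
E
```

```text
[-0.40370859  0.16715351  0.06998939]
shift [0.0692 0.0634 0.2276] turn [ 0.1208 -0.1051  0.0544]
```

Call:
step_arm([
  [1,0.009,0.008,0.03,0.03,-0.03,0.014],
  [1,0.021,0.019,0.07,0.06,-0.06,0.03],
  [1,0.033,0.031,0.11,0.09,-0.08,0.04],
  [1,0.045,0.042,0.15,0.12,-0.105,0.054],
  [1,0.057,0.053,0.19,0.12,-0.105,0.054],
  [1,0.069,0.063,0.228,0.12,-0.105,0.054],
  [1,0.069,0.063,0.228,0.12,-0.105,0.054],
  [1,0.069,0.063,0.228,0.12,-0.105,0.054],
])

```text
clock: 14.23
position: [0.6267, -0.1828, 0.0582]
ee_rot: [0.391, 1.582, 0.797]
force: [-0.4, -0.5, -0.4]
width: 0.532
```

```bash
cat >> sole.py <<'E'
def rep(tag,wins,zlo,zhi,vmin=120):
    from cell import status
    s=status.observe();p=w2h(s["position"])[0]*1000;print("tcp h",p.round(1),"F",np.round(s["force"],1),"w",round(s["width"],3),"lean",np.degrees(np.arccos(-R.from_rotvec(s["ee_rot"]).as_matrix()[2,0])).round(1),"clk",s["clock"])
    for n in("top","side"):
        d=snap(n,tag)
        q=w2h(sole3d(d,wins[n],vmin=vmin,zlo=zlo,zhi=zhi))*1000
        print(n,len(q),"x",np.percentile(q[:,0],[.5,99.5]).round(0))
        for lo in range(-340,40,20):
            m=(q[:,0]>lo)&(q[:,0]<lo+20)
            if m.sum()>8: print(lo,m.sum(),"z",np.median(q[m,2]).round(1),"y",np.percentile(q[m,1],[1.5,98.5]).round(1),"mid",np.percentile(q[m,1],[1.5,98.5]).mean().round(1))
E
python3 - <<'E'
from sole import *
rep("12",{"top":(280,400,160,260),"side":(270,370,100,220)},.035,.1)
crop("side","12",200,400,80,260,4,"c12");crop("top","12",180,420,100,270,3.3,"c12t")
E
```

```text
tcp h [-296.7   -1.1   58.2] F [-0.4 -0.5 -0.4] w 0.532 lean 43.2 clk 14.2333
top 1371 x [-323. -172.]
-340 17 z 87.3 y [-27.5  42.7] mid 7.6
-320 204 z 64.0 y [-33.9  41.9] mid 4.0
-300 174 z 62.3 y [-36.   36.1] mid 0.1
-280 139 z 61.9 y [-25.8  25.4] mid -0.2
-260 168 z 62.3 y [-31.9  30.9] mid -0.5
-240 201 z 63.0 y [-37.   36.5] mid -0.3
-220 223 z 64.0 y [-40.6  39.4] mid -0.6
-200 191 z 64.3 y [-36.2  34.7] mid -0.7
-180 54 z 64.0 y [-24.   21.8] mid -1.1
side 546 x [-791. -206.]
-340 17 z 95.3 y [-42.2  43.1] mid 0.4
-320 107 z 76.3 y [-40.2  41.7] mid 0.7
-300 70 z 61.3 y [-36.5  35.6] mid -0.4
-280 58 z 61.0 y [-26.4  24.8] mid -0.8
-260 54 z 61.8 y [-31.5  29.2] mid -1.1
```

View pics/c12.png

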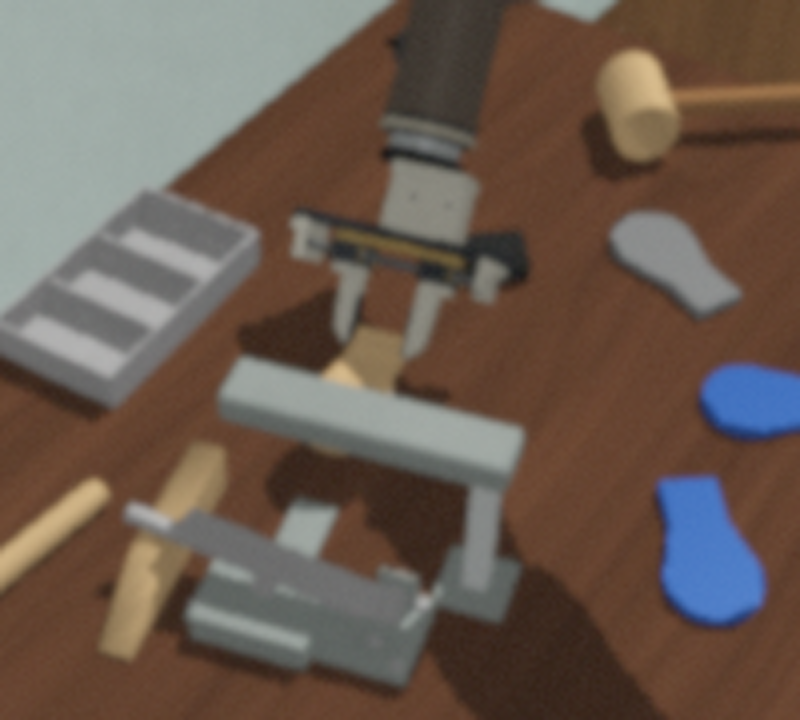

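View pics/c12t.png

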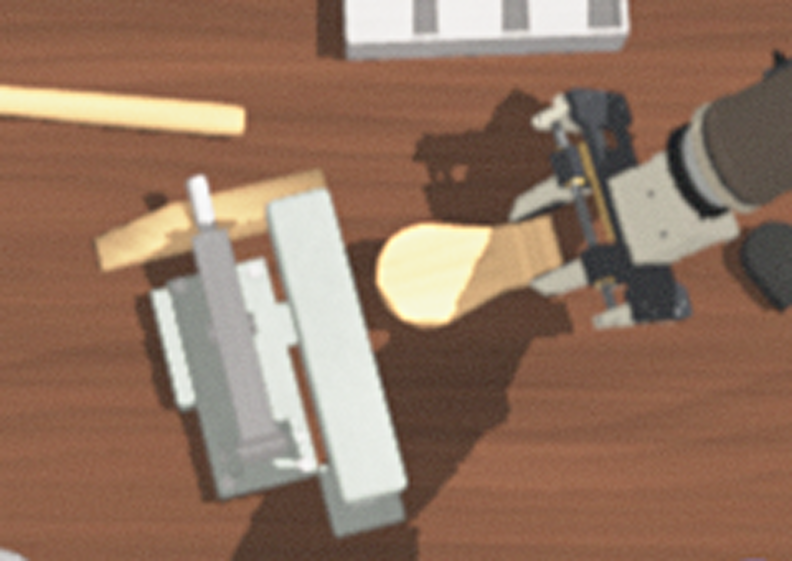

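```bash
python3 - <<'E'
from plan import *
from cell import status
s=status.observe();p=w2h(s["position"])[0];print(p)
Rt=ori(105.35,42,True)
rel(h2w([-.297,0,.0185])[0],Rt)
rel(h2w([-.14,0,.0185])[0],Rt)
E
```

```text
[-0.30016753  0.00088274  0.0579779 ]
shift [ 0.0387 -0.0308  0.0012] turn [-0.0033  0.0001 -0.018 ]
shift [0.1728 0.1125 0.0014] turn [-0.0033  0.0001 -0.018 ]
```

Call:
step_arm([
  [1,0.02,-0.015,0,0,0,-0.018],
  [1,0.037,-0.031,0,0,0,-0.018],
  [1,0.037,-0.031,0,0,0,-0.018],
  [1,0.037,-0.031,0,0,0,-0.018],
])

```text
clock: 14.67
position: [0.6242, -0.1849, 0.0189]
ee_rot: [0.38, 1.584, 0.778]
force: [0.0, 0.3, -0.7]
width: 0.529
```

```bash
python3 - <<'E'
from sole import *
rep("13",{"top":(280,400,160,260),"side":(270,370,100,220)},.006,.06)
crop("side","13",200,400,80,260,4,"c13")
E
```

```text
tcp h [-298.1    1.8   18.9] F [ 0.   0.3 -0.7] w 0.529 lean 42.1 clk 14.6667
top 1332 x [-325. -173.]
-340 26 z 52.8 y [-29.3  46. ] mid 8.3
-320 226 z 37.4 y [-38.5  45.1] mid 3.3
-300 165 z 22.8 y [-33.1  39.3] mid 3.1
-280 131 z 21.3 y [-23.6  28.6] mid 2.5
-260 162 z 22.3 y [-29.7  33.1] mid 1.7
-240 190 z 22.5 y [-33.7  38.4] mid 2.4
-220 207 z 23.0 y [-37.5  41.8] mid 2.1
-200 181 z 23.3 y [-33.2  38. ] mid 2.4
-180 41 z 22.8 y [-17.   23.6] mid 3.3
side 533 x [-788. -142.]
-320 86 z 40.8 y [-39.9  42.4] mid 1.2
-300 73 z 23.8 y [-37.3  39.2] mid 0.9
-200 88 z 23.7 y [-34.8  36.2] mid 0.7
-180 51 z 22.7 y [-28.2  24.2] mid -2.0
```

View pics/c13.png

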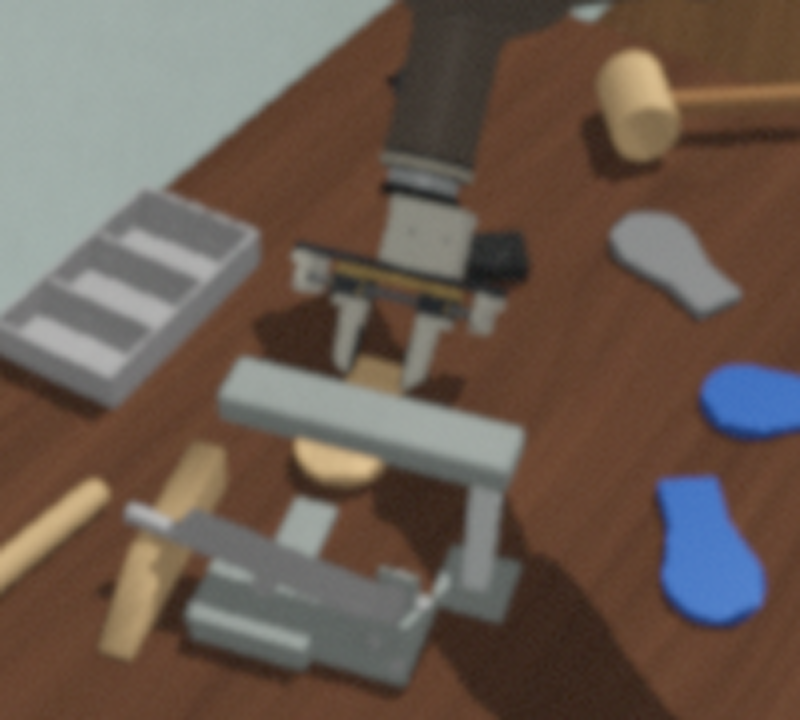

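Call:
step_arm([
  [1,0.026,0.029,0.002,0,0,0],
  [1,0.053,0.058,0.002,0,0,0],
  [1,0.079,0.088,0.002,0,0,0],
  [1,0.106,0.117,0.002,0,0,0],
  [1,0.12,0.132,0.002,0,0,0],
  [1,0.132,0.147,0.002,0,0,0],
  [1,0.132,0.147,0.002,0,0,0],
])

```text
clock: 15.35
position: [0.5853, -0.0273, 0.023]
ee_rot: [0.375, 1.581, 0.783]
force: [0.2, 0.1, -0.3]
width: 0.526
```

```bash
python3 - <<'E'
from sole import *
rep("14",{"top":(225,340,170,250),"side":(230,340,150,270)},.010,.035)
crop("side","14",200,400,80,260,4,"c14");crop("top","14",200,370,130,260,4.5,"c14t")
E
```

```text
tcp h [-135.8   -1.8   23. ] F [ 0.2  0.1 -0.3] w 0.526 lean 42.1 clk 15.35
top 580 x [-159.    8.]
-160 36 z 26.6 y [-25.1  27.9] mid 1.4
-100 138 z 26.3 y [-47.3  55.3] mid 4.0
-80 192 z 26.2 y [-62.7 116.2] mid 26.8
-40 89 z 27.9 y [-87.3 103. ] mid 7.8
-20 104 z 25.9 y [-89.  120.8] mid 15.9
0 17 z 28.9 y [-98.3   7.6] mid -45.4
side 633 x [-346.   45.]
-160 61 z 24.3 y [-89.1  32.9] mid -28.1
-140 78 z 24.9 y [-89.   28.4] mid -30.3
-120 84 z 24.8 y [-90.   22.2] mid -33.9
-100 78 z 25.5 y [-88.6  28.9] mid -29.8
-60 21 z 24.3 y [-89.7   0.9] mid -44.4
-40 112 z 26.2 y [-88.9  34.8] mid -27.0
-20 74 z 23.4 y [-89.6  20.1] mid -34.7
0 57 z 29.4 y [-113.9  -87.4] mid -100.6
20 42 z 19.3 y [-108.   -88.2] mid -98.1
```

View pics/c14.png

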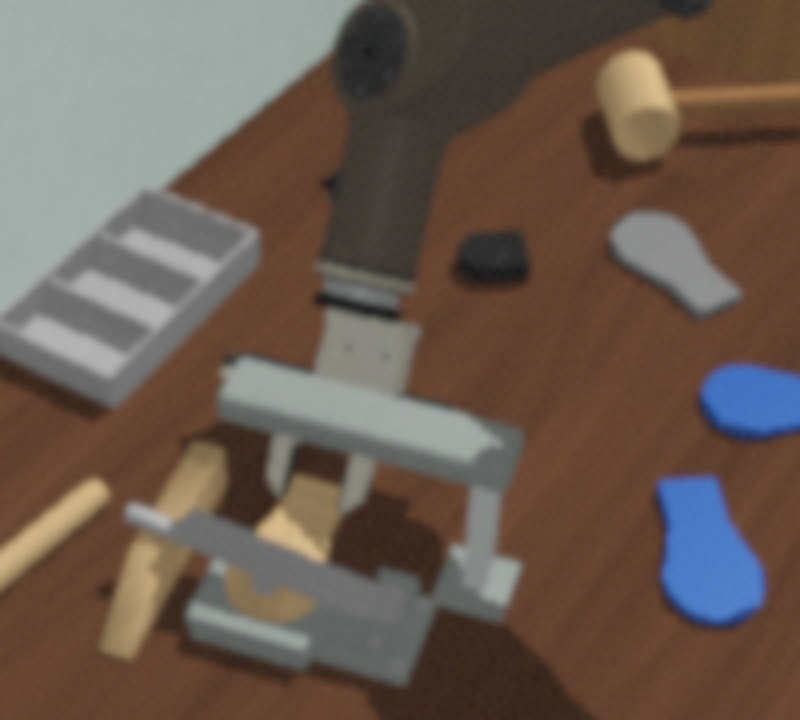

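View pics/c14t.png

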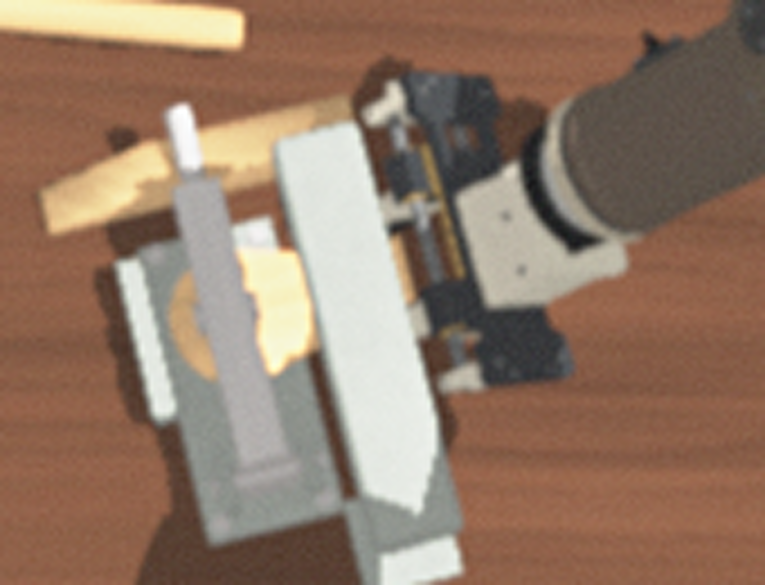

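Call:
step_arm([
  [1,0.002,-0.002,0,0,0,0],
  [1,0.0047,-0.0042,0,0,0,0],
  [1,0.0047,-0.0042,0,0,0,0],
  [1,0.0047,-0.0042,0,0,0,0],
])

```text
clock: 15.78
position: [0.5872, -0.0329, 0.0174]
ee_rot: [0.378, 1.58, 0.776]
force: [-3.0, -5.3, 15.5]
width: 0.528
```

```bash
cat > fin.py <<'E'
from sole import *
def st(n=6):
    from cell import status
    s=status.observe();p=w2h(s["position"])[0]*1000;print("tcp h",p.round(1),"F holder",(np.array(s["force"])@H).round(1),"w",round(s["width"],3),"clk",s["clock"])
def rectim(tag,h,out,x0=-190,x1=60,y0=-140,y1=110,sc=1.6):
    ims=[]
    for n in("top","side"):
        d=load(n,tag);nn=(int((y1-y0)*sc),int((x1-x0)*sc));yy,xx=np.mgrid[:nn[0],:nn[1]]
        w=h2w(np.stack([x0+xx/sc,y0+yy/sc,0*xx+h],-1).reshape(-1,3)/1000)
        uv=proj(d,w).reshape(nn[0],nn[1],2).astype(np.float32)
        im=cv2.remap(d["pixels"][...,::-1],uv[...,0],uv[...,1],cv2.INTER_CUBIC)
        f=lambda x,y:(int((x-x0)*sc),int((y-y0)*sc))
        c=(0,255,0)
        cv2.ellipse(im,f(-41,0),(int(41*sc),int(41*sc)),0,-90,90,c,1)
        for s in(-1,1): cv2.line(im,f(-150,25*s),f(-100,25*s),c,1)
        cv2.line(im,f(-150,-25),f(-150,25),c,1)
        ims.append(im)
    cv2.imwrite(f"pics/{out}.png",np.hstack(ims))
E
python3 - <<'E'
from fin import *
st();snap("top","15");snap("side","15");rectim("15",20,"r15")
E
```

```text
tcp h [-141.7   -2.2   17.4] F holder [-4.3  4.3 15.5] w 0.528 clk 15.7833
```

View pics/r15.png

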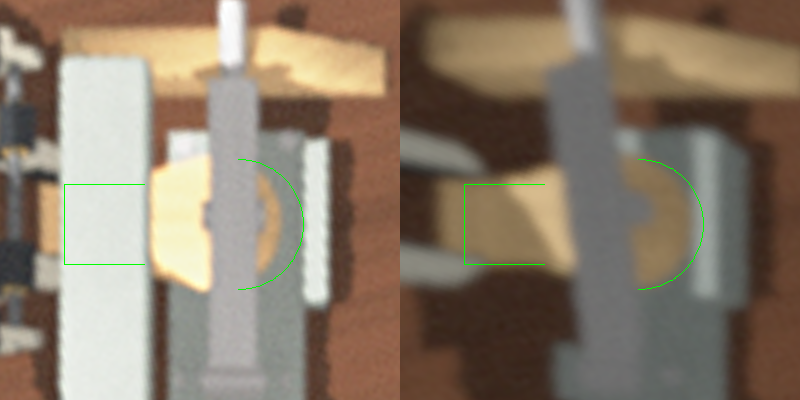

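Call:
step_arm([
  [1,-0.0014,0.0013,0,0,0,0],
  [1,0.002,0.005,0,0,0,0],
  [1,0.006,0.01,0,0,0,0],
  [1,0.009,0.013,0,0,0,0],
  [1,0.009,0.013,0,0,0,0],
  [1,0.009,0.013,0,0,0,0],
])

```text
clock: 16.38
position: [0.5831, -0.0188, 0.0176]
ee_rot: [0.377, 1.581, 0.778]
force: [1.8, -1.4, 2.5]
width: 0.533
```

```bash
python3 - <<'E'
from fin import *
st();snap("top","16");snap("side","16");rectim("16",20,"r16")
E
```

```text
tcp h [-127.    -1.9   17.6] F holder [-1.8 -1.4  2.5] w 0.533 clk 16.3833
```

View pics/r16.png

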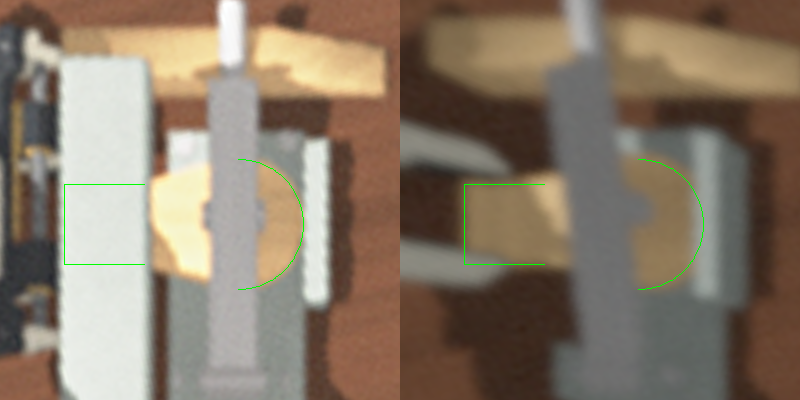

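Call:
step_arm([
  [1,0.0009,0.0009,0,0,0,0],
  [1,0.0018,0.0019,0,0,0,0],
  [1,0.0018,0.0019,0,0,0,0],
])

```text
clock: 16.73
position: [0.5831, -0.0187, 0.0175]
ee_rot: [0.376, 1.58, 0.775]
force: [1.5, -6.8, 6.3]
width: 0.531
```

```bash
python3 - <<'E'
from fin import *
st();t=snap("top","17");s=snap("side","17");rectim("17",20,"r17")
# sole edges at plane z=20 via color
for n,d in(("top",t),("side",s)):
    x0,x1,y0,y1=-170,20,-70,70
    yy,xx=np.mgrid[y0:y1+1,x0:x1+1]
    uv=proj(d,h2w(np.stack([xx,yy,0*xx+20],-1).reshape(-1,3)/1000)).reshape(yy.shape+(2,)).astype(np.float32)
    im=cv2.remap(d["pixels"],uv[...,0],uv[...,1],cv2.INTER_LINEAR);hsv=cv2.cvtColor(im,cv2.COLOR_RGB2HSV)
    m=(hsv[...,0]>12)&(hsv[...,0]<34)&(hsv[...,1]>45)&(hsv[...,2]>90)
    for x in(-150,-145,-140,-135,-130,-125,-120,-115,-110,-105,-82,-78,-74,-70,-66,-28,-24,-20,-16,-12,-8,-4):
        r=np.nonzero(m[:,x-x0])[0]
        r=r[(r>20)]
        if len(r)>5: print(n,x,r.min()+y0,r.max()+y0,(r.min()+r.max())/2+y0,len(r))
E
```

```text
tcp h [-126.9   -1.9   17.5] F holder [-6.9  0.3  6.3] w 0.531 clk 16.7333
top -82 -31 32 0.5 54
top -78 -29 34 2.5 58
top -74 -31 35 2.0 52
top -70 -31 36 2.5 49
top -66 -31 37 3.0 54
top -28 -40 39 -0.5 60
top -24 -40 39 -0.5 80
top -20 -38 36 -1.0 75
top -16 -35 34 -0.5 70
top -12 -31 31 0.0 63
top -8 -27 26 -0.5 54
top -4 -21 20 -0.5 42
side -150 -27 17 -5.0 45
side -145 -29 19 -5.0 49
side -140 -30 19 -5.5 50
side -135 -30 37 3.5 52
side -130 -44 21 -11.5 53
side -125 -39 30 -4.5 62
side -120 -31 28 -1.5 60
side -115 -30 28 -1.0 59
side -110 -31 28 -1.5 60
side -105 -33 27 -3.0 61
side -82 17 22 19.5 6
side -28 -43 41 -1.0 85
side -24 -42 40 -1.0 83
side -20 -40 40 0.0 81
side -16 -38 38 0.0 77
side -12 -35 35 0.0 71
side -8 -30 31 0.5 62
```

View pics/r17.png

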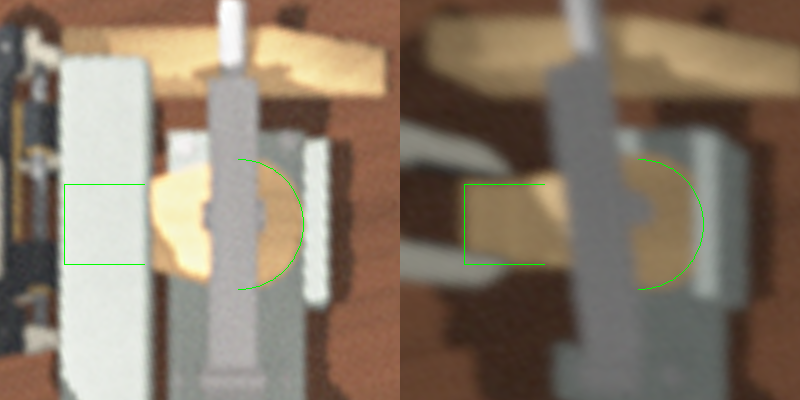

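```bash
python3 - <<'E'
from fin import *
for rv in([.376,1.58,.775],[.377,1.581,.778],[.378,1.58,.776],[.375,1.581,.783],[.38,1.584,.778]):
    M=R.from_rotvec(rv).as_matrix();print(np.degrees(np.arctan2(M[1,2],M[0,2]))+90, np.degrees(np.arctan2(M[1,0],M[0,0])), M[2,2])
    M0=M
for n in("16","17"):
  pass
rel([0,0,0],R.from_euler("z",-.6,degrees=True).as_matrix()@M0,(np.zeros(3),M0))
E
python3 - <<'E'
import sys;sys.path.insert(0,'.')
from h import *
crop("side","17",250,300,175,235,11,"c17")
E
```

```text
105.09185915597675 105.04333002280154 0.0007589977614281818
105.18563124626583 105.1835428301693 3.283080315330533e-05
105.06384108673541 105.03470194806224 0.00045748830182973377
105.42872489969574 105.3553628111789 0.0011575777850123536
105.14465115330832 105.3587125620418 -0.003378802557430838
shift [0. 0. 0.] turn [ 0.0074 -0.0067  0.    ]
```

View pics/c17.png

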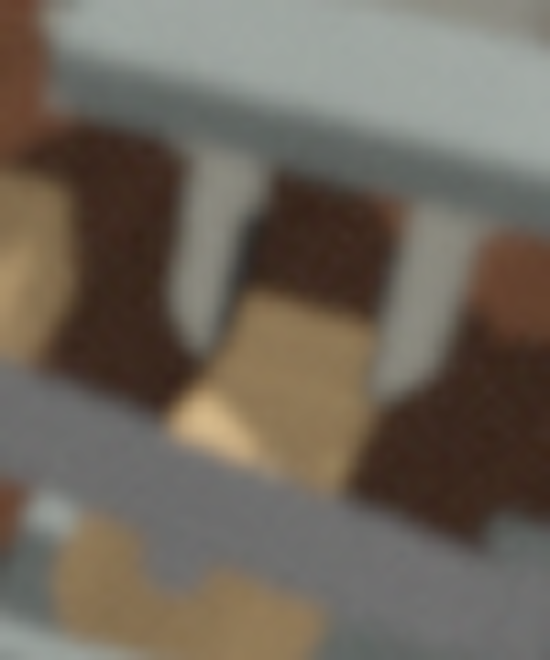

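Call:
step_arm([
  [1,0,0,-0.0012,0,0,0],
  [1,0.0006,0.0006,-0.0012,0,0,0],
  [1,0.0006,0.0006,-0.0012,0,0,0],
])

```text
clock: 17.08
position: [0.5827, -0.0187, 0.0175]
ee_rot: [0.376, 1.579, 0.774]
force: [3.7, -8.5, 7.2]
width: 0.531
```

Call:
step_arm([
  [-0.5,0,0,0,0,0,0],
  [-0.5,0,0,0,0,0,0],
  [-0.5,0,0,0,0,0,0],
  [-0.5,0,0,0,0,0,0],
  [-0.5,0,0,0,0,0,0],
  [-0.5,0,0,0,0,0,0],
])

```text
clock: 17.58
position: [0.5807, -0.0162, 0.0172]
ee_rot: [0.377, 1.582, 0.779]
force: [0.7, 0.5, 0.7]
width: 0.747
```

Call:
step_arm([
  [-0.5,-0.03,0,0,0,0,0],
  [-0.5,-0.08,0,0,0,0,0],
  [-0.5,-0.13,0,0,0,0,0],
  [-0.5,-0.18,0,0,0,0,0],
  [-0.5,-0.22,0,0,0,0,0],
  [-0.5,-0.22,0,0,0,0,0],
])

```text
clock: 18.08
position: [0.6152, -0.1356, 0.1525]
ee_rot: [0.375, 1.574, 0.77]
force: [-0.1, 0.2, -0.4]
width: 0.751
```

```bash
cat >> fin.py <<'E'
def edges(t,s,h=20):
  for n,d in(("top",t),("side",s)):
    x0,x1,y0,y1=-170,20,-70,70
    yy,xx=np.mgrid[y0:y1+1,x0:x1+1]
    uv=proj(d,h2w(np.stack([xx,yy,0*xx+h],-1).reshape(-1,3)/1000)).reshape(yy.shape+(2,)).astype(np.float32)
    im=cv2.remap(d["pixels"],uv[...,0],uv[...,1],cv2.INTER_LINEAR);hsv=cv2.cvtColor(im,cv2.COLOR_RGB2HSV)
    m=(hsv[...,0]>12)&(hsv[...,0]<34)&(hsv[...,1]>45)&(hsv[...,2]>90)
    o=[]
    for x in(-145,-140,-135,-130,-125,-120,-115,-110,-105,-82,-78,-28,-24,-20,-16,-12,-8,-4):
        r=np.nonzero(m[:,x-x0])[0]; r=r[(r>20)]
        if len(r)>5: o.append((x,int(r.min()+y0),int(r.max()+y0),float((r.min()+r.max())/2+y0)))
    r=np.nonzero(m[65:76].sum(0)>5)[0];print(n,o,"x ext",r.min()+x0,r.max()+x0)
E
python3 - <<'E'
from fin import *
st();t=snap("top","18");s=snap("side","18");rectim("18",20,"r18");edges(t,s)
E
```

```text
tcp h [-248.1   -2.4  152.5] F holder [ 0.2 -0.  -0.4] w 0.751 clk 18.0833
top [(-82, -31, 33, 1.0), (-78, -29, 35, 3.0), (-28, -40, 39, -0.5), (-24, -40, 39, -0.5), (-20, -38, 37, -0.5), (-16, -35, 34, -0.5), (-12, -31, 31, 0.0), (-8, -27, 26, -0.5), (-4, -21, 19, -1.0)] x ext -97 -1
side [(-145, -28, 26, -1.0), (-140, -29, 28, -0.5), (-135, -29, 29, 0.0), (-130, -29, 29, 0.0), (-125, -29, 29, 0.0), (-120, -30, 28, -1.0), (-115, -31, 28, -1.5), (-110, -32, 28, -2.0), (-105, -32, 28, -2.0), (-82, 6, 27, 16.5), (-28, -43, 41, -1.0), (-24, -42, 41, -0.5), (-20, -40, 40, 0.0), (-16, -38, 38, 0.0), (-12, -35, 36, 0.5), (-8, -30, 31, 0.5)] x ext -153 -8
```

View pics/r18.png

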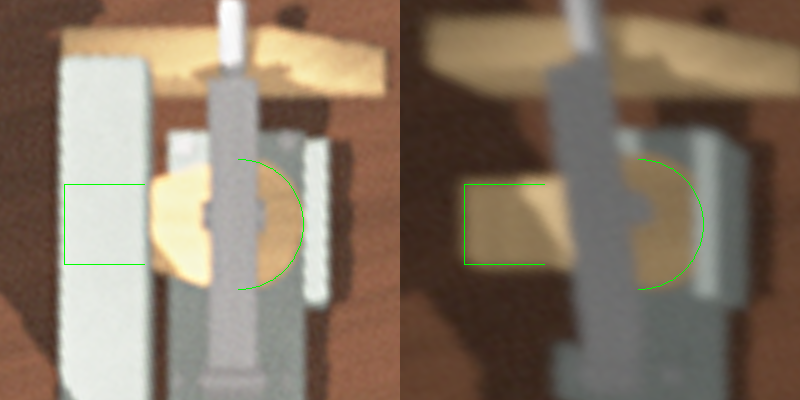

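```bash
python3 - <<'E'
from fin import *
Rt=ori(105.15,40,True);g=h2w([-.113,-.1005,.0165])[0]
rel(g-.15*Rt[:,0],Rt);rel(g,Rt)
E
```

```text
shift [0.0442 0.0168 0.1243] turn [ 0.      0.001  -0.0322]
shift [0.2315 0.0105 0.1241] turn [ 0.      0.001  -0.0322]
```

Call:
step_arm([
  [-0.5,0.01,0.004,0.04,0,0,-0.032],
  [-0.5,0.03,0.01,0.08,0,0,-0.032],
  [-0.5,0.044,0.017,0.124,0,0,-0.032],
  [-0.5,0.044,0.017,0.124,0,0,-0.032],
  [-0.5,0.044,0.017,0.124,0,0,-0.032],
])

```text
clock: 18.6
position: [0.6983, -0.0667, 0.1292]
ee_rot: [0.348, 1.587, 0.759]
force: [-0.8, 0.9, 0.3]
width: 0.751
```

```bash
python3 - <<'E'
from fin import *
st();Rt=ori(105.15,40,True);g=h2w([-.113,-.1005,.0165])[0];rel(g,Rt)
snap("top","19");snap("side","19");crop("top","19",190,370,90,240,4,"c19t")
E
```

```text
tcp h [-203.4 -100.6  129.2] F holder [1.  0.5 0.3] w 0.751 clk 18.6
shift [ 0.1805 -0.0049  0.001 ] turn [ 0.0037 -0.0059 -0.0049]
```

View pics/c19t.png

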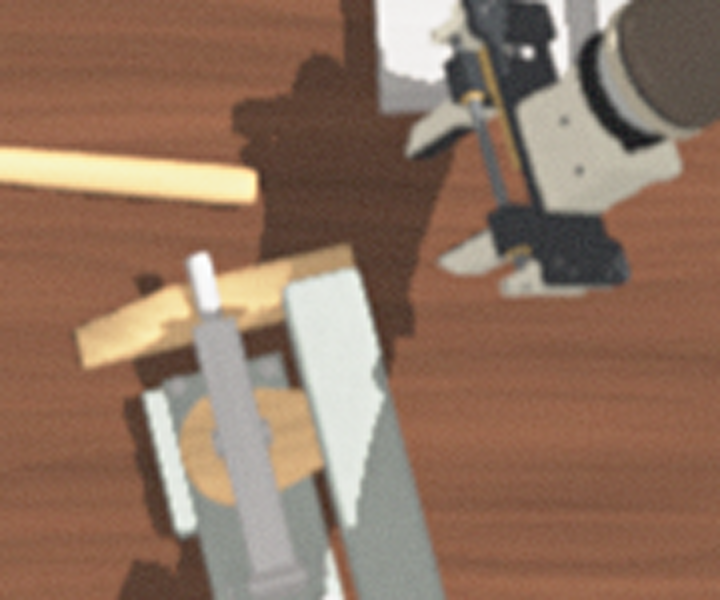

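Call:
step_arm([
  [-0.5,0.045,-0.001,0,0,0,0],
  [-0.5,0.09,-0.003,0,0,0,0],
  [-0.5,0.135,-0.004,0,0,0,0],
  [-0.5,0.17,-0.005,0,0,0,0],
  [-0.5,0.18,-0.005,0,0,0,0],
  [-0.5,0.18,-0.005,0,0,0,0],
])

```text
clock: 19.2
position: [0.673, 0.0154, 0.0168]
ee_rot: [0.351, 1.588, 0.754]
force: [-0.1, -0.4, 0.3]
width: 0.755
```

```bash
python3 - <<'E'
from fin import *
st();snap("side","20");snap("top","20");crop("side","20",215,305,140,260,5,"c20")
E
```

```text
tcp h [-117.6  -97.7   16.8] F holder [-0.4  0.2  0.3] w 0.755 clk 19.2
```

View pics/c20.png

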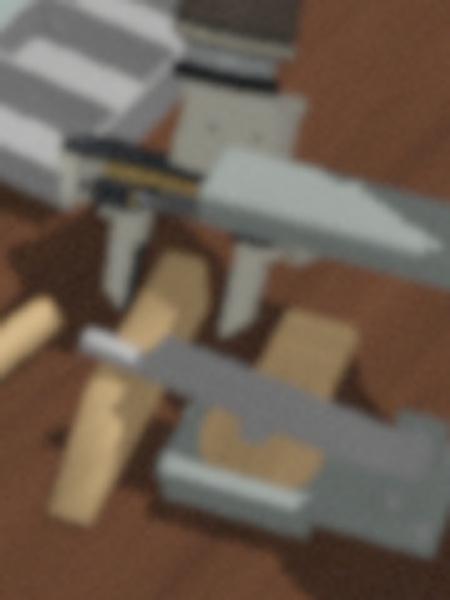

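Call:
step_arm([
  [1,0,0,0,0,0,0],
  [1,0,0,0,0,0,0],
  [1,0,0,0,0,0,0],
  [1,0,0,0,0,0,0],
  [1,0,0,0,0,0,0],
  [1,0,0,0,0,0,0],
  [1,0,0,0,0,0,0],
  [1,0,0,0,0,0,0],
  [1,0,0,0,0,0,0],
  [1,0,0,0,0,0,0],
])

```text
clock: 20.13
position: [0.6764, 0.0147, 0.0185]
ee_rot: [0.35, 1.582, 0.751]
force: [5.5, 2.0, -0.9]
width: 0.303
```

```bash
python3 - <<'E'
from fin import *
st()
Rt=ori(105.15,40,True)
from cell import status
p=w2h(status.observe()["position"])[0]
rel(h2w(p+[-.1,.0,0.0005])[0],Rt)
E
```

```text
tcp h [-119.  -100.7   18.5] F holder [ 0.5 -5.8 -0.9] w 0.303 clk 20.1333
shift [-0.0809 -0.0953  0.0001] turn [ 0.0004  0.0011 -0.0009]
```

Call:
step_arm([
  [1,-0.012,-0.014,0,0,0,0],
  [1,-0.024,-0.028,0,0,0,0],
  [1,-0.036,-0.042,-0.001,0,0,0],
  [1,-0.048,-0.057,-0.003,0,0,0],
  [1,-0.06,-0.071,-0.005,0,0,0],
  [1,-0.072,-0.085,-0.008,0,0,0],
  [1,-0.082,-0.097,-0.01,0,0,0],
  [1,-0.091,-0.108,-0.01,0,0,0],
  [1,-0.091,-0.108,-0.01,0,0,0],
])

```text
clock: 20.88
position: [0.6975, -0.0993, 0.0185]
ee_rot: [0.351, 1.584, 0.75]
force: [0.7, -3.3, 3.6]
width: 0.301
```

```bash
python3 - <<'E'
from fin import *
st();t=snap("top","21");s=snap("side","21");rectim("21",20,"r21");edges(t,s)
Rt=ori(105.15,40,True)
from cell import status
p=w2h(status.observe()["position"])[0]
rel(h2w(p+[-.0,.0,0.065])[0],Rt)
rel(h2w([-.36,-.015,p[2]+.065])[0],Rt)
rel(h2w([-.36,-.015,.0165])[0],Rt)
E
```

```text
tcp h [-234.6  -91.3   18.5] F holder [-3.4  0.2  3.6] w 0.301 clk 20.8833
top [(-82, -31, 32, 0.5), (-78, -29, 31, 1.0), (-28, -40, 39, -0.5), (-24, -40, 39, -0.5), (-20, -38, 37, -0.5), (-16, -35, 34, -0.5), (-12, -31, 31, 0.0), (-8, -27, 26, -0.5), (-4, -21, 19, -1.0)] x ext -97 -1
side [(-145, -28, 26, -1.0), (-140, -29, 28, -0.5), (-135, -29, 29, 0.0), (-130, -30, 29, -0.5), (-125, -31, 29, -1.0), (-120, -32, 29, -1.5), (-115, -33, 29, -2.0), (-110, -34, 28, -3.0), (-105, -33, 28, -2.5), (-82, -36, 33, -1.5), (-78, -25, 33, 4.0), (-28, -43, 41, -1.0), (-24, -42, 40, -1.0), (-20, -40, 40, 0.0), (-16, -38, 39, 0.5), (-12, -35, 36, 0.5), (-8, -30, 31, 0.5)] x ext -153 -8
shift [-0.0622  0.0523 -0.    ] turn [-0.0006  0.0002 -0.0006]
shift [-0.1643 -0.0693 -0.0958] turn [-0.0006  0.0002 -0.0006]
shift [-0.1002 -0.1232 -0.0958] turn [-0.0006  0.0002 -0.0006]
```

View pics/r21.png

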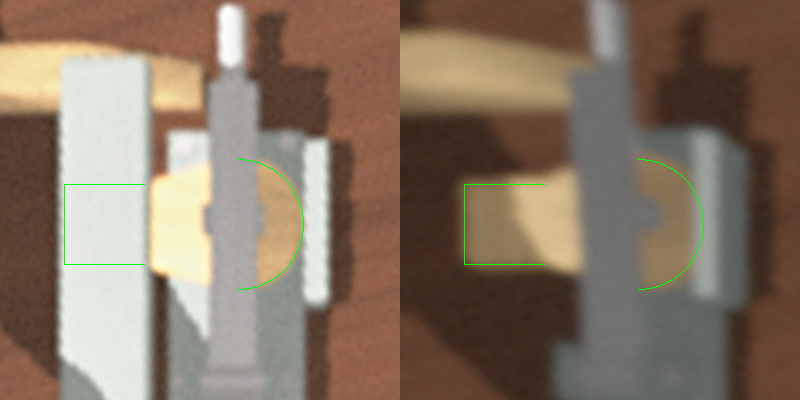

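Call:
step_arm([
  [1,-0.031,0.026,0,0,0,0],
  [1,-0.062,0.052,0,0,0,0],
  [1,-0.094,0.014,0,0,0,0],
  [1,-0.126,-0.024,-0.02,0,0,0],
  [1,-0.15,-0.052,-0.05,0,0,0],
  [1,-0.164,-0.069,-0.08,0,0,0],
  [1,-0.164,-0.069,-0.096,0,0,0],
  [1,-0.14,-0.09,-0.096,0,0,0],
  [1,-0.115,-0.11,-0.096,0,0,0],
  [1,-0.106,-0.118,-0.096,0,0,0],
  [1,-0.106,-0.118,-0.096,0,0,0],
])

```text
clock: 21.9
position: [0.6548, -0.2384, 0.0202]
ee_rot: [0.352, 1.587, 0.754]
force: [-0.4, 0.9, -2.0]
width: 0.302
```

```bash
python3 - <<'E'
from fin import *
st();t=snap("top","22");s=snap("side","22");crop("side","22",200,400,80,260,4,"c22")
q=w2h(sole3d(t,(280,400,120,230),vmin=110,zlo=.02,zhi=.1))*1000
for lo in range(-380,-180,20):
    m=(q[:,0]>lo)&(q[:,0]<lo+20)&(q[:,1]>-60)&(q[:,1]<40)
    if m.sum()>8: print(lo,m.sum(),np.percentile(q[m,1],[2,98]).round(),"z",np.percentile(q[m,2],[50,90]).round(1))
E
```

```text
tcp h [-357.8  -13.7   20.2] F holder [ 1.   0.1 -2. ] w 0.302 clk 21.9
-380 205 [-43.  19.] z [51.5 60.9]
-360 121 [-39.  13.] z [48.5 52.4]
-340 89 [-26.   2.] z [50.2 52.8]
-320 88 [-26.   2.] z [49.4 53.6]
-300 91 [-26.   2.] z [49.6 52.7]
-280 89 [-26.   2.] z [49.1 53.1]
-260 91 [-26.   2.] z [44.  49.6]
-240 84 [-26.   1.] z [33.1 38.7]
-220 50 [-26.   2.] z [23.1 26.5]
```

View pics/c22.png

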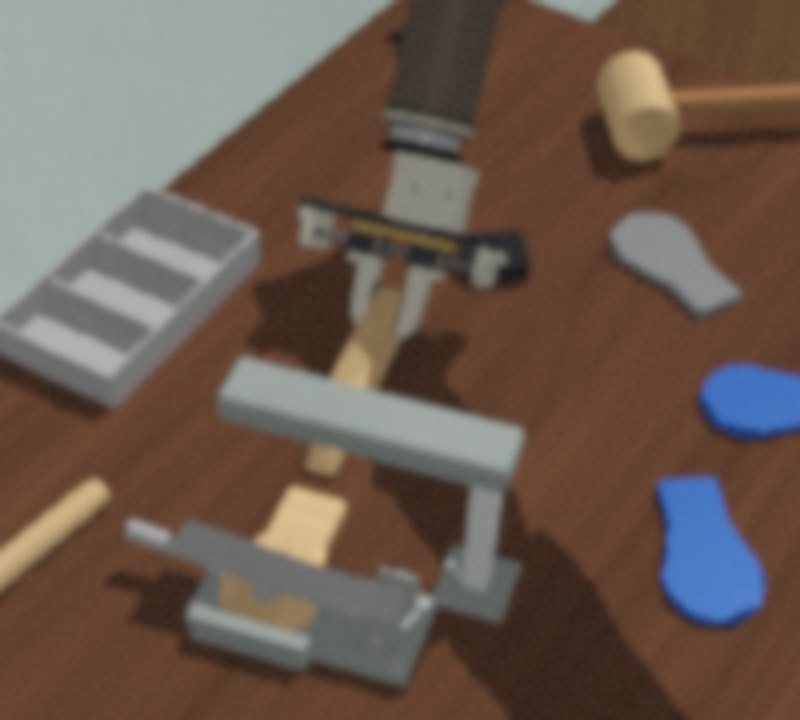

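Call:
step_arm([
  [1,0.0025,-0.0021,0,0,0,0],
  [1,0.0025,-0.0021,0,0,0,0],
  [-0.3,0.0025,-0.0021,0,0,0,0],
  [-0.3,0.0025,-0.0021,0,0,0,0],
  [-0.3,0.0025,-0.0021,0,0,0,0],
  [-0.3,0.0025,-0.0021,0,0,0,0],
  [-0.3,0.0025,-0.0021,0,0,0,0],
  [-0.3,0.0025,-0.0021,0,0,0,0],
  [-0.3,-0.04,0,0,0,0,0],
  [-0.3,-0.09,0,0,0,0,0],
  [-0.3,-0.14,0,0,0,0,0],
  [-0.3,-0.18,0,0,0,0,0],
])

```text
clock: 23.0
position: [0.6808, -0.3304, 0.1357]
ee_rot: [0.349, 1.582, 0.75]
force: [1.4, -0.9, -0.1]
width: 0.647
```

Call:
step_arm([
  [-0.3,0,0,0,0,0,0],
  [-0.3,0,0,0,0,0,0],
  [-0.3,0,0,0,0,0,0],
])

```text
clock: 23.25
position: [0.6806, -0.3277, 0.132]
ee_rot: [0.35, 1.585, 0.753]
force: [0.6, 0.1, 0.2]
width: 0.647
```

```bash
python3 - <<'E'
from fin import *
st();t=snap("top","23");s=snap("side","23");rectim("23",20,"r23");edges(t,s)
q=w2h(sole3d(t,(280,400,120,230),vmin=110,zlo=.02,zhi=.1))*1000
for lo in range(-400,-180,20):
    m=(q[:,0]>lo)&(q[:,0]<lo+20)&(q[:,1]>-60)&(q[:,1]<40)
    if m.sum()>8: print(lo,m.sum(),np.percentile(q[m,1],[2,98]).round(),"z",np.percentile(q[m,2],[50,90]).round(1))
# presser: roller height
P=w2h(cloud(t).reshape(-1,3))*1000
m=(abs(P[:,0]+45)<5)&(P[:,1]>-125)&(P[:,1]<-95)&(P[:,2]>5);print("roller top z",np.median(P[m,2]))
b=load("top","0")
for nm,(u0,u1,v0,v1) in dict(tin=(92,140,150,195),hammer=(155,262,105,150),heel=(400,436,160,198)).items():
    print(nm,np.abs(b["pixels"][v0:v1,u0:u1].astype(int)-t["pixels"][v0:v1,u0:u1]).mean())
E
```

```text
tcp h [-450.7  -15.3  132. ] F holder [-0.  -0.6  0.2] w 0.647 clk 23.25
top [(-82, -31, 32, 0.5), (-78, -29, 14, -7.5), (-28, -40, 39, -0.5), (-24, -40, 39, -0.5), (-20, -38, 37, -0.5), (-16, -35, 35, 0.0), (-12, -31, 31, 0.0), (-8, -27, 26, -0.5), (-4, -21, 19, -1.0)] x ext -154 -1
side [(-145, -32, 28, -2.0), (-140, -32, 30, -1.0), (-135, -33, 31, -1.0), (-130, -33, 30, -1.5), (-125, -34, 31, -1.5), (-120, -33, 31, -1.0), (-115, -33, 31, -1.0), (-110, -33, 31, -1.0), (-105, -34, 30, -2.0), (-82, -37, 33, -2.0), (-78, -25, 34, 4.5), (-28, -43, 41, -1.0), (-24, -42, 40, -1.0), (-20, -40, 40, 0.0), (-16, -38, 38, 0.0), (-12, -35, 35, 0.0), (-8, -30, 30, 0.0)] x ext -170 -8
-400 38 [-27.   0.] z [47.8 50.6]
-380 86 [-27.   1.] z [48.2 51.3]
-360 87 [-27.   0.] z [47.7 51. ]
-340 85 [-27.   1.] z [47.3 50.8]
-320 88 [-28.   0.] z [47.4 50.4]
-300 86 [-27.   1.] z [47.8 51.8]
-280 87 [-27.   1.] z [47.6 51.8]
-260 93 [-27.   0.] z [41.4 46.7]
-240 81 [-27.   0.] z [29.1 35.8]
-220 28 [-27.  -0.] z [22.9 26.7]
roller top z 45.49483866520154
tin 1.741358024691358
hammer 2.219799238490827
heel 10.101608187134502
```

View pics/r23.png

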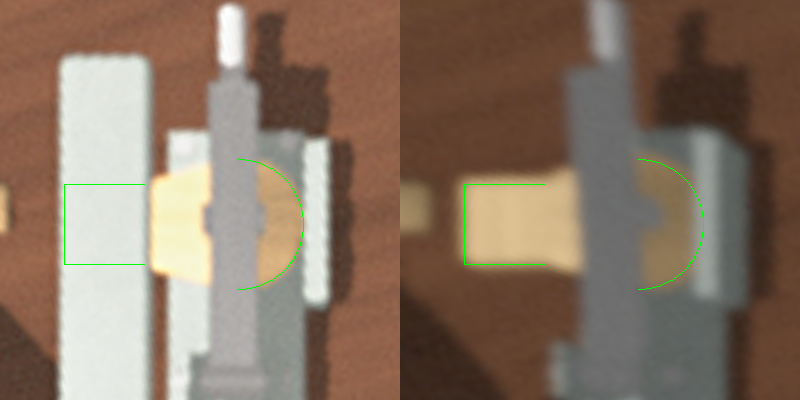

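View pics/top23.png

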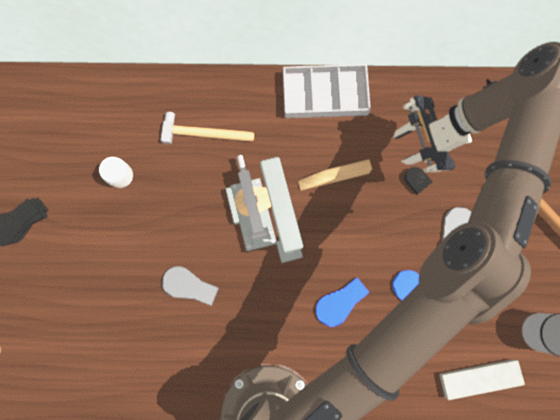

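View pics/side23.png

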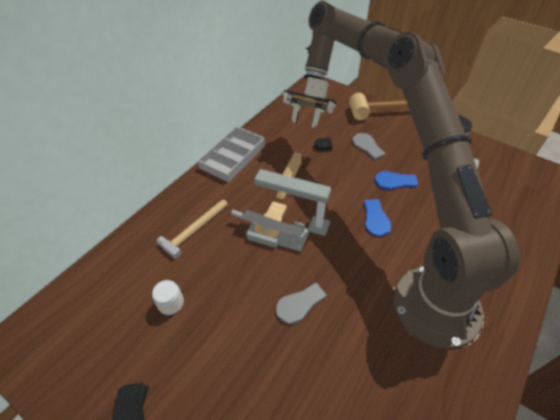

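```bash
python3 - <<'E'
from cell import arm
print(arm.sign_off())
E
```

```text
the job is handed in; nothing more can be done
None
```

The job is done and handed in at about 23 s on the robot's clock. The wedge propped the arm by itself, the sole went in flat against the fence, and the wedge was then drawn out and laid down.

- **Sole:** the top view shows the toe at the fence. I felt it touch, with about 7 N of push. The sole sits within about 1 mm of centre and square to well under 1°. It did not move when the arm came down. The side view's apparent edges ran a few millimetres wide because of blur and visible side faces, but its centre line agreed with the top view to about 1–2 mm.
- **Arm:** the roller's top is 45.5 mm above the bench. I expected about 46 mm with the foot pressing on the sole, so it is clamped.
- **Wedge:** it lies flat on the bench, with its top at about 48 mm. Its nose is about 55 mm in front of the holder's tongue.
- **Lamp, tin, hammer and heel:** I measured the tin and hammer as unmoved. For the heel the image comparison was inconclusive, because the gripper and its shadow covered part of it, but it appears in the same place. I saw no sign that the lamp was touched.
- **Forces:** the highest reading between moves was about 17 N, when the sole was pressed briefly onto the bed. The gripper's body passed close to the tray while setting down and drawing out the wedge, but neither the force readings nor the pictures showed any contact.

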